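# Check-weigh a chocolate carton over the tipping tray

### The arm

A 6-joint arm with a two-finger parallel gripper is mounted at the origin on the work surface. World frame = base frame: x ahead of the robot, y to its left, z up, the work surface at z = 0. Lengths are in m, angles in rad, forces in N, time in s.
With the tool pointing down it reaches from about 0.425 to 0.925 m from the base axis. Payload 12.5 kg.
Tool frame: the origin (TCP) lies where the fingers leave the gripper's body, on its centre line; the fingertips stand ahead of it and the grasp point (between the pads) lies 54 mm ahead of it (env.tips_ahead is the z of the fingertips in the tool frame, in m); z points along the fingers, y is the direction in which the jaws open and shut (so a half turn about z gives the same grasp; the last joint's range is limited). The gripper opens to 85 mm and grips with 20 to 120 N. Pads are 22 mm wide; open, the fingers measure 114 mm over their backs; the gripper's body (76 mm by 85 mm) begins 54 mm behind the grasp point. The pads swing forward as they close: fully open they stand 13 mm farther back than shut.
Start: joints at [1.023, 0.491, 1.559, -0, 1.092, -0.106], TCP at [0.267, 0.565, 0.304] pointing down, gripper open.
Joint ranges: [-3.1, 3.1], [-0.84, 2.19], [0.05, 2.79], [-1.13, 4.28], [0.06, 2.93], [-2.69, 2.69]. Speed limits (rad/s): [2.22, 2.22, 2.79, 3.14, 3.14, 3.14].

### API

Orientations are given as a rotation vector (axis times angle).
In Python, from rig import env, cams gives the robot as it stands.
- The arm moves only by the tool play_rows, never from a script. Its argument "deltas" is a list of rows, each a list of 7 numbers: the shift along the tool's x, y, z as a fraction of full scale, then the turn, a rotation vector about the tool's x, y, z as a fraction of full scale, then the closure, from 0 (fully open) to 1 (shut). In form: [[x, y, z, wx, wy, wz, hand], ...]. A call has 1 to 10 rows; each row shifts and turns the pose as measured when the row begins, along the tool's axes as they then stand; what a row does not reach is not made up. Full scale, the value 1, is 2.5 cm for a shift and 5 degrees for a turn. A row lasts 1/10 s, in which the tool goes at most 50 mm and 8.59 degrees, less where a joint would pass 70% of its speed; a pose out of reach is approached as far as the arm can. A call with a number of a shift or a turn outside -1 to 1 is refused whole. A call with a gripper value outside its range is refused whole. The fingers move at their own pace and stop on an object; "squeeze" is the grip in N (left out, the last holds). Time passes only in rows, so rows that do not move let the fingers close. It gives the time, the measured TCP pose, the force and the opening at its end, in the units of the state.
- env.get_obs(): the state, without advancing time (a new reading comes with each control period).
- cams.snapshot(name): name is "scene" or "top" or "wrist"; returns the picture (400x640x3 uint8, red, green, blue); there is no depth.
- cams.camera_info(name): a dict with "fov_y" (degrees; the focal length in pixels is half the picture's height over the tangent of half this angle, whatever the lens; pixels are square), "cx", "cy" (the principal point, pixels), "extrinsics" (4x4, takes a point from world to camera coordinates). Camera axes: x right, y up, looking along -z (the intrinsics and any distortion apply to the point x, -y, -z); pixel columns grow to the right and rows downward; lengths in m; the calibration is good to about 2 mm. A picture is of the moment at which its call begins: read the wrist's pose just before it. camera_info takes no time and is no camera call; for the wrist camera it gives the pose at the moment of the call.
- env.sign_off(): hands the job in, once; it reports no verdict.
Trained networks look in the newest picture that a camera, given by its name, has taken for a name from the list of things; names that differ only in an ending like _2 or _b are one class to them, and where a whole thing is asked for, a point or a joint stands for the part that bears it (a point fixed in the world has none). Each returns a list of dicts, best first, with "score" (0 to 1); they miss things now and then, are a little off and sometimes report something else, mostly with a low value. They report only what shows in the picture. A call takes as long as a camera call. They do not tell look-alikes from the thing itself.
- cams.masks_of(camera, label): "pixels" (400x640 bool, what is visible of it) and "box" ([left, top, right, bottom] in pixels, round what is visible of it).
The state is a dict: "time": time; "qpos": joint angles; "joint_vel": joint speeds; "effort": joint torques, N m; "tcp_pos": TCP position; "eef_rot": TCP orientation; "wrist_force": force on the tool from outside, world axes, zero at the start; "wrist_torque": the same for the moment, N m; "gripper_width": opening from 0.0 (shut) to 1.0 (fully open).
Only numpy, scipy, OpenCV 4.12 (cv2) and the standard library are available. Lean on these libraries where they do the work, as an engineer would, in place of code of your own. Each camera call takes 0.05 s, during which the arm holds its last target.

### The job

The light carton on the tipping check tray has failed the weight check: take it off and lay it flat on the floor of the white reject tub, beside the one already there. Then draw the bottom carton out of the magazine so that the others just drop down in place, and set it gently, lengthwise and centred, on the empty tray; let go, so that its own weight tips the tray and it slides down the chute into the shipping case and the tray swings back level. Set the cartons down rather than dropping them, and leave everything else where it is.

Things in the scene. Friction and masses are not known exactly. Their poses are not given: they have to be found in the camera images.
- pack_light_c (a point): the light carton that failed the weight check: a brown lift-off-lid chocolate carton with a plain paper band, lying lengthwise on the check tray at the start, about 60 g; 110 mm long (its x), 56 mm wide (y), 26 mm high (z); this point is its centre, 13 mm above its underside. Starts with its centre near the middle of the tray plate
- pack_a_c (a point): the bottom carton of the stack in the magazine (same carton, full, about 160 g), standing out of the magazine's open front by 24 to 34 mm, 29 to 41 mm nearer the front than the cartons above; 110 mm long (its x), 56 mm wide (y), 26 mm high (z); this point is its centre, 13 mm above its underside; lies along the magazine's x
- pack_b_c (a point): the second (from below) carton of the magazine's stack, full, about 160 g; same size; this point is its centre
- pack_c_c (a point): the third carton of the magazine's stack, full, about 160 g; same size; this point is its centre
- pack_d_c (a point): the top carton of the magazine's stack, full, about 160 g; same size; this point is its centre
- pack_old_c (a point): an earlier rejected carton, same size, about 70 g, lying across the far (+x) end of the reject tub with its length along the tub's y; this point is its centre. To be left where it lies
- magazine: open steel carton magazine, fixed, 210 mm tall. Origin on the bench under the middle of the stack; +x is its front. Deck 40 mm wide (narrower than a carton; fingers can pass beside it), top 50 mm above the bench, from x -61 to +119 mm. Four corner posts hold the stack with 3 mm play; posts and side bars lie within 43 mm of its middle line. When the bottom carton is out the others drop by one height
- mag_front (a point): point on the magazine's middle line in the outer face of its front posts, 81 mm above the bench, 61 mm in front of its origin; axes as the magazine's. Posts and side parts in the front 100 mm end below at this height, so only the bottom carton can be drawn out, straight to +x. Loading flares on the post tops overhang to 28 mm (x) in front of this point, from 180 to 210 mm above the bench
- gate: check-weighing stand, fixed. Origin on the bench below the tray's pivot axis; +x is the discharge direction (tray, chute, shipping case); pivot axis along y, 150 mm above the bench. Base 90 mm wide, 10 mm high, x -100 to 150 mm; tray support 46 mm wide; sheet chute 106 mm wide from x 102 to 172 mm, up to 112 mm above the bench
- tray (a joint): tipping angle of the check tray in rad: 0 = level, held on its stop by the counterweight (0.05 N m); 0.56 = tipped to the chute. A full carton let go tips it if its centre is at least 36 mm ahead (+x) of the pivot axis; a light one does not. It swings back level by itself when the carton has slid off. Cartons slide on the plate from about 14 degrees
- tray_mid (a point): middle of the tray's plate, on its top face: 57 mm ahead of the pivot axis, 162 mm above the bench when level; tips with the tray, axes as the gate's when level. Polished steel plate 136 mm long, 46 mm wide (narrower than a carton, fingers can pass beside it), with a 10 mm upstand at its tail, 10 mm behind the pivot axis. Behind it a beam with a brass counterweight, to 111 mm behind the axis
- case: shipping case, an open cardboard box at the chute's foot, fixed: 200 mm (x) by 140 mm (y), 45 mm high, walls and floor 4 mm. Origin under its centre
- tub: white plastic reject tub, open, fixed: 208 mm (x) by 158 mm (y) outside, with a rim to 220 by 170 mm, 54 mm high, walls and floor 4 mm. Origin under its centre
- jar: small amber glass jar with a steel lid, 42 mm across, 55 mm high; origin at the middle of its underside; bystander
- scraper: bench scraper lying flat, steel blade 110 by 70 mm with a black grip along one edge, 16 mm high; origin under the middle of the grip; bystander
- palette_knife: palette knife lying flat, about 255 mm long, 16 mm high; origin under the joint of handle and blade, blade to its +x; bystander
- mug: white mug, 80 mm across, 90 mm high, handle to its +y; origin at the middle of its underside; bystander
- shaker: aluminium cocoa can, 64 mm across, 120 mm high; origin at the middle of its underside; bystander
There are look-alikes about, which are no part of the job. What is shaped like the part that bears pack_a_c but green or yellow is not meant.

How it is judged:
By the outcome, as a careful person would: the job done as asked, in the order asked, and still so for the second after the job is handed in, with the robot touching nothing.
It also fails if it takes over 64 s, if anything falls off the work surface, if the arm or the gripper's body presses on something with over 40 N, if the wrist force passes 120 N, or if a joint passes its speed limit or range.

## Working session

There is one attempt and no reset: what is moved stays moved. The work goes in short steps, Python scripts to look and compute and a tool call to move; the robot and the scene stay as the last step left them, time stands still between calls to the robot, and variables do not carry over. Pictures are saved under pics/ and viewed, and the job is handed in when it is done.

Besides the shell and the picture viewer there is one more tool, called after ">>>" by a JSON object that holds its "name" and its "arguments", one argument or row to a line. play_rows: Moves the arm, as the interface text tells. Its arguments: {"type":"object","properties":{"deltas":{"type":"array","items":{"type":"array","items":{"type":"number","minimum":-1,"maximum":1}}},"squeeze":{"type":"number"}},"required":["deltas"]}

```bash
ls; mkdir -p pics; python3 - <<'E'
from rig import env, cams
import cv2
o=env.get_obs(); print({k:(v if not hasattr(v,'round') else v.round(3) if hasattr(v,'round') else v) for k,v in o.items()}); print(env.tips_ahead)
for n in ["scene","top","wrist"]:
    im=cams.snapshot(n); cv2.imwrite(f"pics/{n}0.png",im[:,:,::-1]); print(n,cams.camera_info(n))
E
```

```text
pics
{'time': 0.0, 'qpos': array([ 1.023,  0.492,  1.559, -0.   ,  1.092, -0.106]), 'joint_vel': array([ 0.   , -0.   , -0.   , -0.001, -0.002,  0.001]), 'effort': array([ 0.0000e+00, -6.1846e+01, -2.6159e+01, -0.0000e+00,  4.0000e-03,
       -0.0000e+00]), 'tcp_pos': array([0.267, 0.565, 0.303]), 'eef_rot': array([-6.880e-01, -3.065e+00,  2.000e-03]), 'wrist_force': array([ 0.137,  0.457, -0.787]), 'wrist_torque': array([-0.018, -0.021, -0.015]), 'gripper_width': 1.0011159492067951}
0.0726
scene {'fov_y': 55.2595799811217, 'cx': 319.2901958577819, 'cy': 201.5138308050356, 'extrinsics': array([[-0.48016782,  0.87698256,  0.01845139,  0.25164188],
       [-0.66743792, -0.3789248 ,  0.64104807,  0.26787043],
       [ 0.56917967,  0.29549549,  0.76727891, -1.57642242],
       [ 0.        ,  0.        ,  0.        ,  1.        ]])}
top {'fov_y': 43.75714068987286, 'cx': 319.98851323860856, 'cy': 199.17365020455486, 'extrinsics': array([[-1.21232883e-02, -9.99891362e-01, -8.38394859e-03,
         4.13415369e-04],
       [ 9.80205625e-01, -1.35407719e-02,  1.97518555e-01,
        -5.40057254e-01],
       [-1.97610623e-01, -5.82341918e-03,  9.80263296e-01,
        -1.78594632e+00],
       [ 0.00000000e+00,  0.00000000e+00,  0.00000000e+00,
         1.00000000e+00]])}
wrist {'fov_y': 66.83924609436576, 'cx': 318.22526811397836, 'cy': 199.9096141500836, 'extrinsics': array([[ 0.42794506,  0.90380304, -0.00175574, -0.62488604],
       [-0.86740803,  0.41016497, -0.28172328,  0.03656284],
       [-0.25390222,  0.12208503,  0.95949409, -0.38107905],
       [ 0.        ,  0.        ,  0.        ,  1.        ]])}
```

View pics/scene0.png

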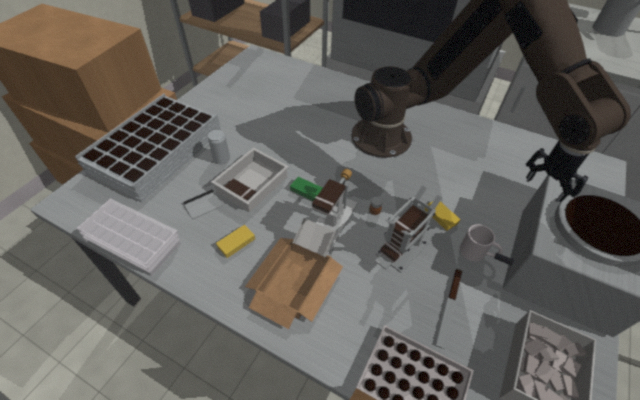

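View pics/top0.png

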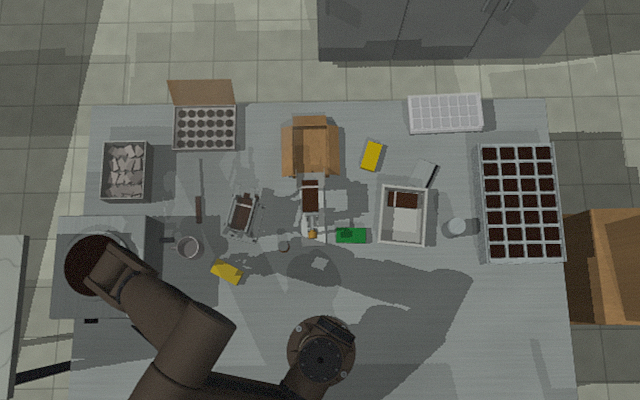

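View pics/wrist0.png

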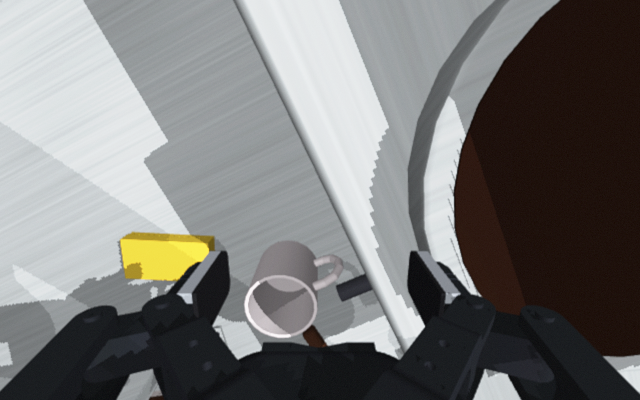

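```bash
cat > h.py <<'E'
import numpy as np, cv2
from rig import env, cams
from scipy.spatial.transform import Rotation as R
def proj(info,P):
    P=np.atleast_2d(P); E=info['extrinsics']; c=P@E[:3,:3].T+E[:3,3]
    f=200/np.tan(np.radians(info['fov_y'])/2)
    return np.c_[info['cx']+f*c[:,0]/-c[:,2], info['cy']-f*c[:,1]/-c[:,2]]
def ray(info,u,v):
    E=info['extrinsics']; f=200/np.tan(np.radians(info['fov_y'])/2)
    d=np.array([(u-info['cx'])/f,-(v-info['cy'])/f,-1.]); Rt=E[:3,:3].T
    return -Rt@E[:3,3], Rt@d
def atz(info,u,v,z):
    o,d=ray(info,u,v); return o+d*(z-o[2])/d[2]
def tri(obs):
    A=np.zeros((3,3));b=np.zeros(3)
    for info,u,v in obs:
        o,d=ray(info,u,v); d=d/np.linalg.norm(d); M=np.eye(3)-np.outer(d,d); A+=M;b+=M@o
    return np.linalg.solve(A,b)
E
python3 - <<'E'
from h import *
s=cv2.imread('pics/scene0.png'); t=cv2.imread('pics/top0.png')
a=cv2.resize(t[160:260,200:460],None,fx=3,fy=3,interpolation=cv2.INTER_CUBIC)
b=cv2.resize(s[140:320,190:470],None,fx=2.8,fy=2.8,interpolation=cv2.INTER_CUBIC)
cv2.imwrite('pics/tc.png',a);cv2.imwrite('pics/sc.png',b)
for n in ["top","scene"]:
    cams.snapshot(n)
    for l in ["pack_light_c","tray","magazine","tub","gate","case","jar","mug"]:
        for m in cams.masks_of(n,l)[:6]:
            ys,xs=np.nonzero(m['pixels']); print(n,l,round(m['score'],2),np.round(m['box']),xs.mean().round(1),ys.mean().round(1),len(xs))
print(env.get_obs()['time'])
E
```

```text
top pack_light_c 0.8 [301. 182. 319. 213.] 309.1 195.4 514
top pack_light_c 0.33 [441. 217. 467. 238.] 452.2 228.1 376
top tray 0.68 [170. 238. 203. 261.] 188.9 248.5 550
top tray 0.49 [305. 179. 319. 239.] 311.5 219.9 173
top magazine 0.79 [224. 184. 260. 246.] 245.2 217.8 1100
top tub 0.68 [379. 184. 426. 245.] 401.8 219.5 2223
top tub 0.67 [440. 218. 466. 239.] 452.6 227.8 380
top gate 0.8 [295. 170. 325. 245.] 312.1 212.9 1296
top case 0.65 [277. 118. 342. 178.] 309.2 147.1 3230
top jar 0.51 [410. 158. 434. 188.] 421.9 173.5 545
top mug 0.93 [168. 238. 203. 259.] 188.6 248.1 559
scene pack_light_c 0.76 [313. 180. 349. 215.] 328.3 196.7 684
scene pack_light_c 0.18 [248. 236. 343. 331.] 292.0 282.7 5390
scene tray 0.56 [312. 168. 353. 221.] 334.3 190.5 193
scene magazine 0.8 [379. 184. 442. 274.] 408.9 234.7 1464
scene magazine 0.41 [391. 240. 402. 247.] 395.4 243.1 50
scene tub 0.75 [214. 149. 290. 213.] 252.2 177.3 2425
scene tub 0.63 [435. 271. 462. 349.] 448.7 311.1 732
scene tub 0.53 [292. 168. 355. 257.] 325.6 224.7 1924
scene gate 0.86 [293. 168. 356. 257.] 326.1 224.1 1997
scene case 0.69 [249. 236. 342. 327.] 292.2 282.6 5449
scene jar 0.56 [371. 195. 385. 214.] 375.5 205.2 212
scene mug 0.82 [459. 218. 499. 258.] 477.6 242.1 923
1.05
```

View pics/tc.png

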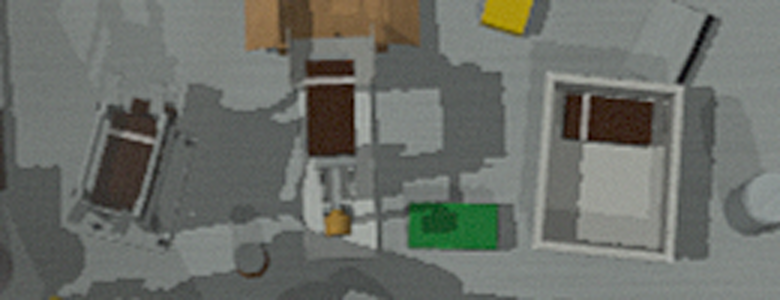

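View pics/sc.png

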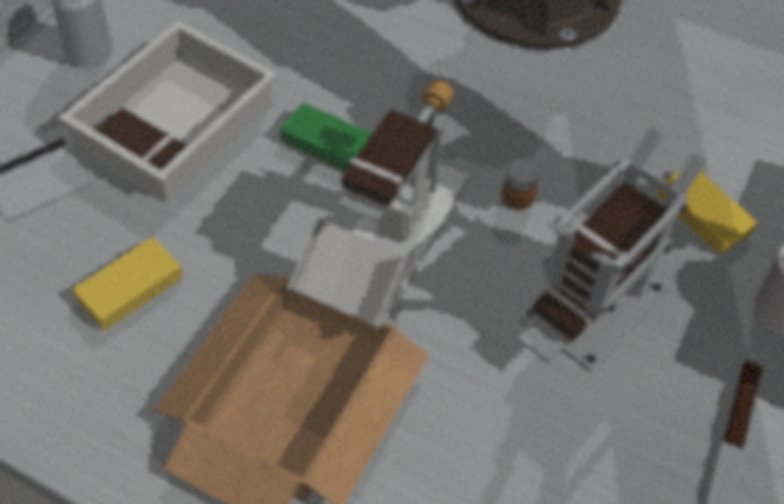

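```bash
python3 - <<'E'
from h import *
o=env.get_obs(); T=R.from_rotvec(o['eef_rot']); E=cams.camera_info('wrist')['extrinsics']
c=-E[:3,:3].T@E[:3,3]; print('cam in tool',T.inv().apply(c-o['tcp_pos']), 'viewdir',T.inv().apply(-E[2,:3]),'right',T.inv().apply(E[0,:3]))
print(T.as_matrix().round(3))
t=cams.camera_info('top'); s=cams.camera_info('scene')
tp=lambda n,x,y,z: print(n,atz(t,200+x/3,160+y/3,z).round(3))
tp('light TL',308,60,.188);tp('light TR',355,60,.188);tp('BR',355,155,.188);tp('BL',308,155,.188)
tp('mag top carton BL',90,205,.154);tp('BR',128,210,.154)
for x,y in [(548,75),(686,82),(673,260),(535,247)]: tp('tub rim',x,y,.054)
tp('old c',608,117,.03)
for x,y in [(565,95),(652,97),(652,143),(565,138)]: tp('old',x,y,.03)
tp('cw',338,220,.15)
print(tri([(t,309.1,195.4),(s,328.3,196.7)]))
E
```

```text
cam in tool [ 0.07198849  0.00062402 -0.07136328] viewdir [-0.28180473 -0.00099703  0.95947126] right [-4.03583511e-04  9.99999495e-01  9.20614051e-04]
[[-0.904  0.428  0.   ]
 [ 0.428  0.904  0.   ]
 [-0.     0.    -1.   ]]
light TL [0.581 0.052 0.188]
light TR [ 0.58  -0.002  0.188]
BR [ 0.47  -0.001  0.188]
BL [0.47  0.052 0.188]
mag top carton BL [0.421 0.305 0.154]
BR [0.415 0.261 0.154]
tub rim [ 0.59  -0.24   0.054]
tub rim [ 0.579 -0.41   0.054]
tub rim [ 0.36  -0.382  0.054]
tub rim [ 0.377 -0.216  0.054]
old c [ 0.541 -0.315  0.03 ]
old [ 0.57  -0.263  0.03 ]
old [ 0.566 -0.371  0.03 ]
old [ 0.508 -0.369  0.03 ]
old [ 0.515 -0.261  0.03 ]
cw [0.401 0.02  0.15 ]
[0.52973034 0.03004141 0.17366954]
```

>>> {"name": "play_rows", "arguments": {
  "deltas": [
    [0,0,-1,0,0,0,0],
    [-0.5,-0.3,-1,0,0,0,0],
    [-1,-0.6,-0.6,0,0,0,0],
    [-1,-0.6,-0.5,0,0,0,0],
    [-1,-0.6,-0.5,0,0,0,0],
    [-1,-0.6,-0.3,0,0,-0.2,0],
    [-1,-0.6,-0.3,0,0,-0.3,0],
    [-1,-0.6,-0.3,0,0,-0.3,0],
    [-1,-0.6,0,0,0,-0.3,0],
    [-1,-0.6,0,0,0,-0.3,0]
  ]
}}

```text
time: 2.05
tcp_pos: [0.413, 0.3577, 0.4211]
eef_rot: [0.485, 3.103, -0.0]
wrist_force: [0.2, -0.1, -0.8]
gripper_width: 1.001
```

```bash
cat >> h.py <<'E'
def yawrot(yaw,tilt=0.):
    # yaw deg of 'object x' ; tool x = -objx at tilt 0; tilt>0 : body leans to +objx
    A=R.from_euler('z',yaw,degrees=True); B=R.from_matrix([[-1,0,0],[0,1,0],[0,0,-1]])
    return A*R.from_euler('y',tilt,degrees=True)*B
def pose():
    o=env.get_obs(); return o['tcp_pos'],R.from_rotvec(o['eef_rot']),o
def need(grasp,rot,ahead=0.054):
    p,T,o=pose(); tgt=np.array(grasp)-rot.apply([0,0,ahead])
    d=T.inv().apply(tgt-p)/0.025; w=np.degrees((T.inv()*rot).as_rotvec())/5
    print('t',round(o['time'],2),'tcp',p.round(4),'target tcp',tgt.round(4)); print('tool shift units',d.round(2),'norm',np.linalg.norm(d).round(2),'turn units',w.round(2)); print('F',o['wrist_force'].round(1),'w',round(o['gripper_width'],3))
E
python3 - <<'E'
from h import *
need([.46,.29,.36],yawrot(-17))
E
```

```text
t 2.05 tcp [0.413  0.3577 0.4211] target tcp [0.46  0.29  0.414]
tool shift units [-2.62 -2.01  0.29] norm 3.31 turn units [-0.    0.02 -0.15]
F [ 0.2 -0.1 -0.8] w 1.001
```

>>> {"name": "play_rows", "arguments": {
  "deltas": [
    [-0.9,-0.7,0,0,0,-0.1,0],
    [-0.9,-0.7,0,0,0,0,0],
    [-0.9,-0.7,0,0,0,0,0],
    [0,0,0,0,0,0,0]
  ]
}}

```text
time: 2.45
tcp_pos: [0.465, 0.2821, 0.4217]
eef_rot: [0.473, 3.103, 0.0]
wrist_force: [-0.8, -0.7, 0.0]
gripper_width: 0.999
```

```bash
python3 - <<'E'
from h import *
import pickle
i=cams.camera_info('wrist'); im=cams.snapshot('wrist'); cv2.imwrite('pics/w1.png',im[:,:,::-1]); pickle.dump(i,open('w1.pkl','wb'))
need([.526,.026,.29],yawrot(0))
E
```

```text
t 2.5 tcp [0.4643 0.2831 0.4217] target tcp [0.526 0.026 0.344]
tool shift units [-5.41 -9.08  3.11] norm 11.02 turn units [ 0.    0.03 -3.46]
F [-0.5 -0.6  0.4] w 0.999
```

View pics/w1.png

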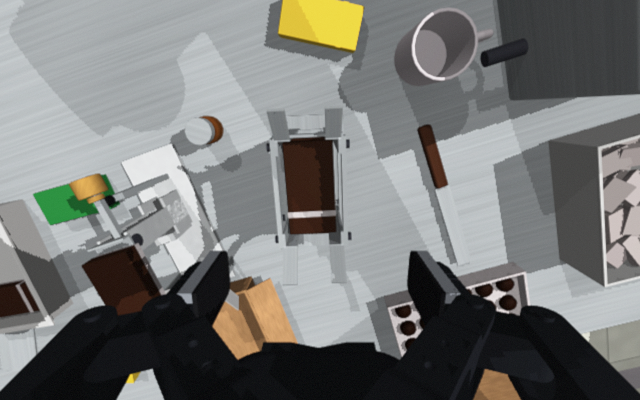

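>>> {"name": "play_rows", "arguments": {
  "deltas": [
    [-0.5,-0.9,0,0,0,-0.4,0],
    [-0.5,-0.9,0,0,0,-0.4,0],
    [-0.5,-0.9,0,0,0,-0.4,0],
    [-0.5,-0.9,0,0,0,-0.4,0],
    [-0.5,-0.9,0.3,0,0,-0.4,0],
    [-0.5,-0.9,0.4,0,0,-0.4,0],
    [-0.5,-0.9,0.5,0,0,-0.4,0],
    [-0.5,-0.9,0.5,0,0,-0.4,0],
    [-0.5,-0.9,0.5,0,0,-0.2,0],
    [-0.4,-0.6,0.5,0,0,0,0]
  ]
}}

```text
time: 3.5
tcp_pos: [0.5534, 0.0537, 0.3545]
eef_rot: [-0.027, 3.134, 0.005]
wrist_force: [0.6, -0.1, -0.9]
gripper_width: 1.003
```

```bash
python3 - <<'E'
from h import *
import pickle
i=cams.camera_info('wrist'); im=cams.snapshot('wrist'); cv2.imwrite('pics/w2.png',im[:,:,::-1]); pickle.dump(i,open('w2.pkl','wb'))
need([.526,.026,.29],yawrot(0))
w=cv2.imread('pics/w1.png'); cv2.imwrite('pics/w1c.png',cv2.resize(w[90:300,220:400],None,fx=2.8,fy=2.8,interpolation=cv2.INTER_CUBIC))
E
```

```text
t 3.55 tcp [0.5542 0.0523 0.3523] target tcp [0.526 0.026 0.344]
tool shift units [ 1.15 -1.03  0.32] norm 1.58 turn units [0.03 0.05 0.18]
F [ 0.3 -1.4 -1.8] w 0.999
```

View pics/w2.png

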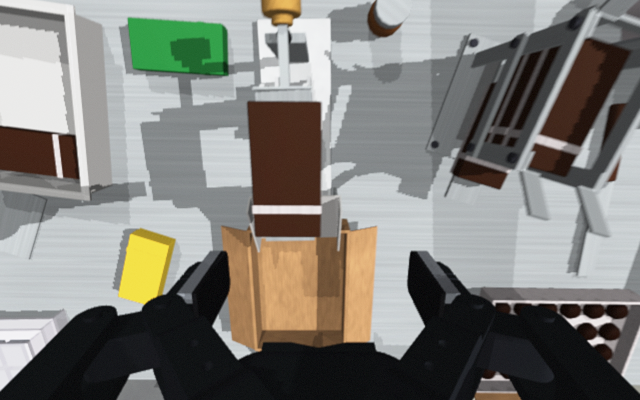

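View pics/w1c.png

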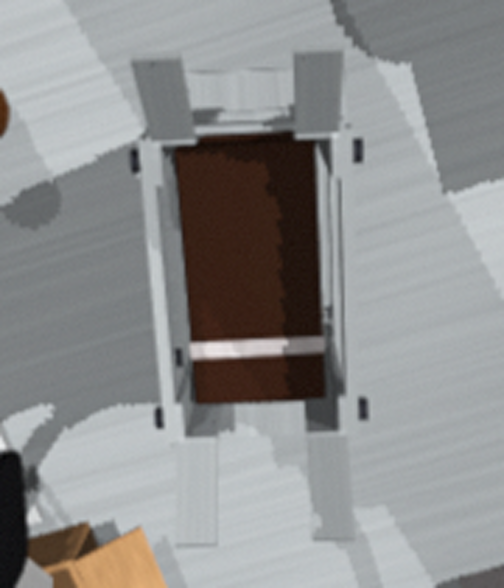

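```bash
python3 - <<'E'
from h import *
import pickle
w1=pickle.load(open('w1.pkl','rb'));w2=pickle.load(open('w2.pkl','rb')); t=cams.camera_info('top'); s=cams.camera_info('scene')
C=[(249,101),(321,102),(321,237),(251,237)]
P=np.array([atz(w2,*c,.188) for c in C]); print('light',P.round(4),P.mean(0).round(4), np.linalg.norm(P-np.roll(P,-1,0),axis=1).round(4))
# masks in wrist pic
for l in ["pack_light_c","magazine","pack_a_c"]:
    for m in cams.masks_of('wrist',l)[:4]:
        ys,xs=np.nonzero(m['pixels']); print(l,round(m['score'],2),np.round(m['box'],1),len(xs)); 
        q=cv2.minAreaRect(np.c_[xs,ys].astype(np.float32)); print(q)
tc=np.array([(308,60),(355,60),(355,155),(308,155)])/3+[200,160]
order=[2,3,0,1]  # w2 TL(robot side,-y) = top BR
for k,c in enumerate(C): print('tri',tri([(w2,*c),(t,*tc[order[k]])]).round(4))
# magazine from w1 crop: corners of flares at posts
f=lambda x,y:(220+x/2.8,90+y/2.8)
for n,c in dict(flTL=(178,148),flTR=(315,133),flBL=(196,402),flBR=(326,400)).items(): print('cart_d',n,atz(w1,*f(*c),.154).round(4))
for n,c in dict(b1=(178,545),b2=(217,545),b3=(315,540),b4=(353,537)).items(): print('flare front end z.18/.21',atz(w1,*f(*c),.18).round(4),atz(w1,*f(*c),.21).round(4))
for n,c in dict(b1=(133,62),b2=(342,52)).items(): print('flare back z.21',atz(w1,*f(*c),.21).round(4))
E
```

```text
light [[ 0.4766  0.0019  0.188 ]
 [ 0.4764  0.0555  0.188 ]
 [ 0.5855  0.0576  0.188 ]
 [ 0.5864 -0.0018  0.188 ]] [0.5312 0.0283 0.188 ] [0.0536 0.1091 0.0594 0.1099]
pack_light_c 0.83 [247.4  97.5 322.6 234.6] 9747
((285.5, 168.0), (138.0, 75.0), 90.0)
magazine 0.98 [4.231e+02 1.000e-01 6.373e+02 2.349e+02] 18249
((541.7037963867188, 98.53425598144531), (202.5276641845703, 236.89581298828125), 13.626996040344238)
pack_a_c 0.92 [128.   18.3 229.9  73.4] 5055
((177.6975555419922, 45.434913635253906), (102.99231719970703, 52.57245635986328), 4.0141754150390625)
pack_a_c 0.82 [120.2 229.3 174.1 305.1] 3068
((145.66207885742188, 265.9988098144531), (46.82834243774414, 73.12840270996094), 14.826478958129883)
pack_a_c 0.7 [450.6  83.6 512.9 190.9] 1747
((494.8152770996094, 136.15908813476562), (54.13027572631836, 100.07475280761719), 22.69379425048828)
tri [ 0.475  -0.002   0.1648]
tri [0.4759 0.0546 0.1557]
tri [0.5774 0.054  0.2054]
tri [ 0.5801 -0.001   0.1976]
cart_d flTL [0.418  0.2572 0.154 ]
cart_d flTR [0.4286 0.3104 0.154 ]
cart_d flBL [0.5224 0.229  0.154 ]
cart_d flBR [0.5382 0.2827 0.154 ]
flare front end z.18/.21 [0.5717 0.2066 0.18  ] [0.5549 0.216  0.21  ]
flare front end z.18/.21 [0.5766 0.2222 0.18  ] [0.5593 0.2301 0.21  ]
flare front end z.18/.21 [0.5865 0.2621 0.18  ] [0.5683 0.2662 0.21  ]
flare front end z.18/.21 [0.5899 0.2777 0.18  ] [0.5714 0.2802 0.21  ]
flare back z.21 [0.3844 0.2601 0.21  ]
flare back z.21 [0.4014 0.3249 0.21  ]
```

>>> {"name": "play_rows", "arguments": {
  "deltas": [
    [0.5,-0.5,0.6,0,0,0.1,0],
    [0.5,-0.4,0.8,0,0,0.1,0],
    [0,0,0.8,0,0,0,0],
    [0,0,0.6,0,0,0,0],
    [0,0,0,0,0,0,0]
  ]
}}

```text
time: 4.2
tcp_pos: [0.5269, 0.0373, 0.2868]
eef_rot: [-0.003, 3.128, 0.007]
wrist_force: [-0.1, 0.4, 0.5]
gripper_width: 0.997
```

```bash
python3 - <<'E'
from h import *
import pickle
i=cams.camera_info('wrist'); im=cams.snapshot('wrist'); cv2.imwrite('pics/w3.png',im[:,:,::-1]); pickle.dump(i,open('w3.pkl','wb'))
need([.5305,.0283,.189],yawrot(0))
print(env.tips_ahead)
E
```

```text
t 4.25 tcp [0.5273 0.0373 0.2878] target tcp [0.5305 0.0283 0.243 ]
tool shift units [-0.1  -0.37  1.79] norm 1.83 turn units [0.05 0.17 0.03]
F [-0.6 -0.   0.1] w 1.005
0.0726
```

View pics/w3.png

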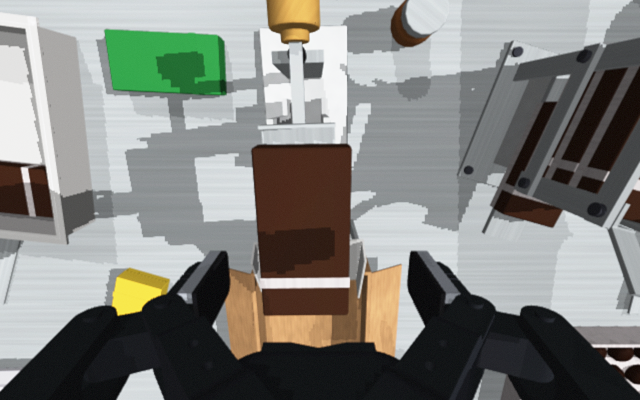

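```bash
python3 - <<'E'
from h import *
import pickle
w3=pickle.load(open('w3.pkl','rb'));w2=pickle.load(open('w2.pkl','rb'))
C2=[(249,101),(321,102),(321,237),(251,237)];C3=[(253,146),(351,146),(350,315),(262,317)]
for a,b in zip(C2,C3): print(tri([(w2,*a),(w3,*b)]).round(4), atz(w3,*b,.188).round(4))
P=np.array([atz(w3,*c,.188) for c in C3]);print(P.mean(0))
E
```

```text
[ 4.764e-01 -2.000e-04  1.777e-01] [0.4751 0.002  0.188 ]
[0.4759 0.0561 0.1843] [0.4751 0.0563 0.188 ]
[0.5839 0.0583 0.191 ] [0.586  0.0593 0.188 ]
[0.5842 0.0007 0.1925] [0.5875 0.0011 0.188 ]
[0.53090908 0.02969397 0.188     ]
```

>>> {"name": "play_rows", "arguments": {
  "deltas": [
    [-0.1,-0.3,0,0.1,0.2,0,0],
    [0,0,0.6,0,0,0,0],
    [0,0,0.7,0,0,0,0],
    [0,0,0.5,0,0,0,0],
    [0,0,0.1,0,0,0,0],
    [0,0,0,0,0,0,1],
    [0,0,0,0,0,0,1],
    [0,0,0,0,0,0,1],
    [0,0,0,0,0,0,1],
    [0,0,0,0,0,0,1]
  ],
  "squeeze": 30
}}

```text
time: 5.25
tcp_pos: [0.5332, 0.0297, 0.2471]
eef_rot: [-0.007, 3.136, -0.012]
wrist_force: [-0.1, -0.0, -0.2]
gripper_width: 0.645
```

```bash
python3 - <<'E'
from h import *
i=cams.camera_info('wrist'); im=cams.snapshot('wrist'); cv2.imwrite('pics/w4.png',im[:,:,::-1])
need([.531,.0295,.189],yawrot(0)); print(env.tips_ahead)
E
```

```text
t 5.3 tcp [0.5332 0.0298 0.2471] target tcp [0.531  0.0295 0.243 ]
tool shift units [ 0.09 -0.01  0.16] norm 0.18 turn units [-0.09  0.07  0.05]
F [ 0.3  0.9 -0.8] w 0.642
0.0726
```

View pics/w4.png

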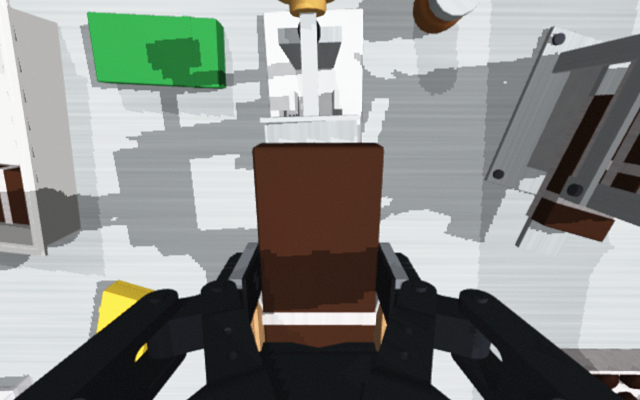

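```bash
python3 - <<'E'
import numpy as np
d=np.array([.4446-.533,-.309-.030])/14/.025
for k in range(14):
    p=np.radians(-5*k-2.5); print(k,[round(float(-(np.cos(p)*d[0]+np.sin(p)*d[1])),1),round(float(-np.sin(p)*d[0]+np.cos(p)*d[1]),1)])
E
```

```text
0 [0.2, -1.0]
1 [0.1, -1.0]
2 [0.0, -1.0]
3 [-0.1, -1.0]
4 [-0.1, -1.0]
5 [-0.2, -1.0]
6 [-0.3, -1.0]
7 [-0.4, -0.9]
8 [-0.5, -0.9]
9 [-0.5, -0.8]
10 [-0.6, -0.8]
11 [-0.7, -0.7]
12 [-0.7, -0.7]
13 [-0.8, -0.6]
```

>>> {"name": "play_rows", "arguments": {
  "deltas": [
    [0,0,-0.3,0,0,0,1],
    [0,0,-0.7,0,0,0,1],
    [0,0,-1,0,0,0,1],
    [0,0,-1,0,0,0,1],
    [0,0,0,0,0,0,1]
  ]
}}

```text
time: 5.8
tcp_pos: [0.5325, 0.0304, 0.3263]
eef_rot: [-0.007, 3.137, -0.012]
wrist_force: [0.1, 0.2, -0.8]
gripper_width: 0.644
```

>>> {"name": "play_rows", "arguments": {
  "deltas": [
    [0.1,-0.5,0,0,0,0.5,1],
    [0.1,-1,0,0,0,1,1],
    [0,-1,0,0,0,1,1],
    [-0.1,-1,0,0,0,1,1],
    [-0.1,-1,0,0,0,1,1],
    [-0.2,-1,0,0,0,1,1],
    [-0.3,-1,0,0,0,1,1],
    [-0.4,-0.9,0,0,0,1,1],
    [-0.5,-0.9,0,0,0,1,1],
    [-0.5,-0.8,0,0,0,1,1]
  ]
}}

```text
time: 6.8
tcp_pos: [0.483, -0.2164, 0.321]
eef_rot: [-1.328, -2.843, 0.01]
wrist_force: [0.8, -0.4, -0.6]
gripper_width: 0.643
```

>>> {"name": "play_rows", "arguments": {
  "deltas": [
    [-0.5,-0.6,0,0,0,1,1],
    [-0.3,-0.3,0,0,0,1,1],
    [0,0,0,0,0,1,1],
    [0,0,0,0,0,1,1],
    [0,0,0,0,0,1,1],
    [0,0,0,0,0,1,1],
    [0,0,0,0,0,0.5,1],
    [0,0,0,0,0,0,1]
  ]
}}

```text
time: 7.6
tcp_pos: [0.4701, -0.2552, 0.3132]
eef_rot: [-2.123, -2.296, 0.016]
wrist_force: [-0.4, 1.0, -0.7]
gripper_width: 0.646
```

```bash
python3 - <<'E'
from h import *
import pickle
i=cams.camera_info('wrist'); im=cams.snapshot('wrist'); cv2.imwrite('pics/w5.png',im[:,:,::-1]); pickle.dump(i,open('w5.pkl','wb'))
need([.4446,-.309,.272],yawrot(-95))
E
```

```text
t 7.65 tcp [ 0.4701 -0.2552  0.3132] target tcp [ 0.4446 -0.309   0.326 ]
tool shift units [-2.06 -1.2  -0.5 ] norm 2.44 turn units [-0.2  -0.03  1.91]
F [-0.5  0.2 -1.1] w 0.644
```

View pics/w5.png

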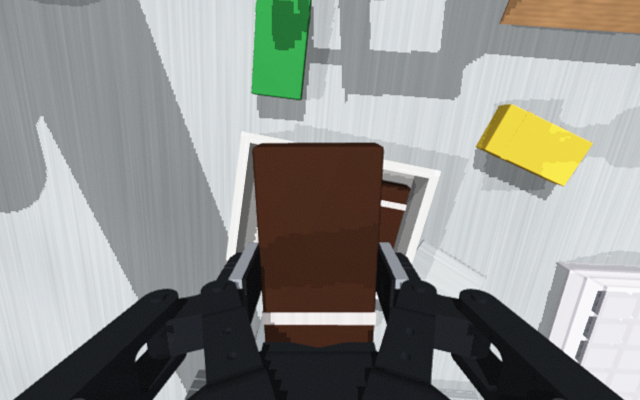

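```bash
python3 - <<'E'
from h import *
import pickle
w5=pickle.load(open('w5.pkl','rb'));w2=pickle.load(open('w2.pkl','rb'));t=cams.camera_info('top')
A=atz(w5,241,133,.054);B=atz(w5,440,172,.054);L=atz(w5,229,258,.054);Rr=atz(w5,412,258,.054)
print(A,B,np.linalg.norm(A-B),'yaw',np.degrees(np.arctan2(*(B-A)[1::-1])), np.degrees(np.arctan2(*(A-L)[1::-1]))-90,np.degrees(np.arctan2(*(B-Rr)[1::-1]))-90)
v=(B-A)/np.linalg.norm(B-A); n=np.array([v[1],-v[0],0]); c=(A+B)/2+n*.085; print('centre',c)
print('old corner near +y', [atz(w5,*q,.03).round(4) for q in [(410,185),(382,182),(396,250)]])
# top view
t5=np.array([(548,75),(686,82),(673,260),(535,247)])/3+[200,160]
P=np.array([atz(t,*q,.054) for q in t5]); print(P.round(4),P.mean(0))
# old in tub frame from top
for q in [(565,95),(652,97),(652,143),(565,138)]:
    p=atz(t,200+q[0]/3,160+q[1]/3,.03); print('old', ((p-c)@v).round(4), (-(p-c)@n).round(4))
E
```

```text
[ 0.37882007 -0.21187457  0.054     ] [ 0.59817777 -0.23657553  0.054     ] 0.2207440561892335 yaw -6.424777365387279 -5.189631245989133 -7.242425436460337
centre [ 0.47898753 -0.30869122  0.054     ]
old corner near +y [array([ 0.5753, -0.2589,  0.03  ]), array([ 0.5415, -0.258 ,  0.03  ]), array([ 0.5713, -0.3446,  0.03  ])]
[[ 0.5904 -0.2398  0.054 ]
 [ 0.5792 -0.4097  0.054 ]
 [ 0.3595 -0.3819  0.054 ]
 [ 0.3774 -0.2162  0.054 ]] [ 0.47663055 -0.31192737  0.054     ]
old 0.0853 0.0555
old 0.0934 -0.0527
old 0.0351 -0.0563
old 0.0308 0.0515
```

>>> {"name": "play_rows", "arguments": {
  "deltas": [
    [-0.5,-0.3,0,-0.1,0,0.5,1],
    [-0.5,-0.3,0,-0.1,0,0.5,1],
    [-0.5,-0.3,0,0,0,0.5,1],
    [-0.4,-0.2,0,0,0,0.5,1],
    [0,0,0.7,0,0,0.2,1],
    [0,0,1,0,0,0,1],
    [0,0,1,0,0,0,1],
    [0,0,1,0,0,0,1],
    [0,0,0,0,0,0,1]
  ]
}}

```text
time: 8.55
tcp_pos: [0.4388, -0.3099, 0.2175]
eef_rot: [-2.363, -2.068, -0.003]
wrist_force: [0.4, 0.4, -0.6]
gripper_width: 0.643
```

```bash
python3 - <<'E'
from h import *
import pickle
i=cams.camera_info('wrist'); im=cams.snapshot('wrist'); cv2.imwrite('pics/w6.png',im[:,:,::-1]); pickle.dump(i,open('w6.pkl','wb'))
need([.4452,-.3052,.0371],yawrot(-96.4))
E
```

```text
t 8.6 tcp [ 0.4393 -0.3103  0.2191] target tcp [ 0.4452 -0.3052  0.0911]
tool shift units [0.23 0.2  5.12] norm 5.13 turn units [ 0.02 -0.01 -0.24]
F [ 0.9 -0.5 -0.6] w 0.644
```

View pics/w6.png

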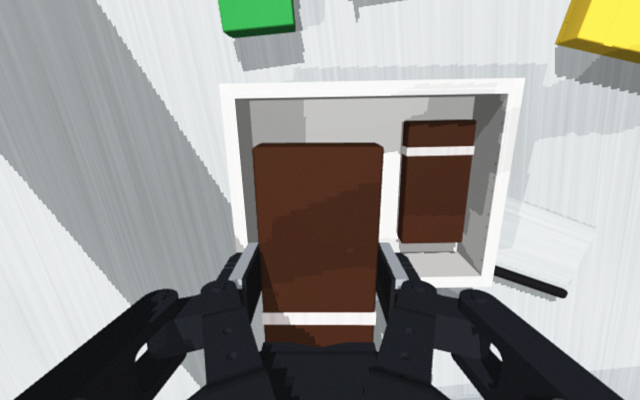

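>>> {"name": "play_rows", "arguments": {
  "deltas": [
    [0.1,0.1,0.5,0,0,-0.1,1],
    [0.1,0.1,0.9,0,0,-0.1,1],
    [0,0,1,0,0,0,1],
    [0,0,1,0,0,0,1],
    [0,0,0.8,0,0,0,1],
    [0,0,0.4,0,0,0,1],
    [0,0,0.1,0,0,0,1],
    [0,0,0,0,0,0,1]
  ]
}}

```text
time: 9.4
tcp_pos: [0.4492, -0.3088, 0.1032]
eef_rot: [2.335, 2.08, 0.006]
wrist_force: [0.3, 0.5, -0.4]
gripper_width: 0.646
```

```bash
python3 - <<'E'
from h import *
need([.4452,-.3052,.0351],yawrot(-96.4))
E
```

```text
t 9.4 tcp [ 0.4492 -0.3088  0.1032] target tcp [ 0.4452 -0.3052  0.0891]
tool shift units [ 0.13 -0.18  0.56] norm 0.61 turn units [ 0.16  0.08 -0.04]
F [ 0.3  0.5 -0.4] w 0.646
```

>>> {"name": "play_rows", "arguments": {
  "deltas": [
    [0.1,-0.2,0.2,0.15,0.1,0,1],
    [0,0,0.15,0,0,0,1],
    [0,0,0.1,0,0,0,1],
    [0,0,0.05,0,0,0,1],
    [0,0,0,0,0,0,1]
  ]
}}

```text
time: 9.9
tcp_pos: [0.4449, -0.3061, 0.0923]
eef_rot: [2.344, 2.088, 0.003]
wrist_force: [0.3, 0.1, 0.3]
gripper_width: 0.643
```

```bash
python3 - <<'E'
from h import *
need([.4452,-.3052,.0351],yawrot(-96.4))
E
```

```text
t 9.9 tcp [ 0.4449 -0.3061  0.0923] target tcp [ 0.4452 -0.3052  0.0891]
tool shift units [0.04 0.01 0.13] norm 0.13 turn units [ 0.03  0.   -0.04]
F [0.3 0.1 0.3] w 0.643
```

>>> {"name": "play_rows", "arguments": {
  "deltas": [
    [0,0,0.08,0,0,0,1],
    [0,0,0.08,0,0,0,1],
    [0,0,0.05,0,0,0,1],
    [0,0,0,0,0,0,1]
  ]
}}

```text
time: 10.3
tcp_pos: [0.4452, -0.3062, 0.0887]
eef_rot: [2.343, 2.088, 0.003]
wrist_force: [-0.0, -0.7, -0.5]
gripper_width: 0.647
```

>>> {"name": "play_rows", "arguments": {
  "deltas": [
    [0,0,0.06,0,0,0,1],
    [0,0,0.06,0,0,0,1],
    [0,0,0,0,0,0,1]
  ]
}}

```text
time: 10.6
tcp_pos: [0.4453, -0.3062, 0.0888]
eef_rot: [2.341, 2.087, 0.003]
wrist_force: [0.3, -0.3, -1.0]
gripper_width: 0.648
```

>>> {"name": "play_rows", "arguments": {
  "deltas": [
    [0,0,0.1,0,0,0,1],
    [0,0,0.1,0,0,0,1]
  ]
}}

```text
time: 10.8
tcp_pos: [0.4456, -0.3064, 0.0876]
eef_rot: [2.338, 2.086, 0.003]
wrist_force: [-13.4, 8.9, 62.1]
gripper_width: 0.646
```

```bash
python3 - <<'E'
from h import *
i=cams.camera_info('wrist'); im=cams.snapshot('wrist'); cv2.imwrite('pics/w7.png',im[:,:,::-1]); 
need([.4452,-.3052,.0351],yawrot(-96.4)); print(env.get_obs()['wrist_force'])
E
```

```text
t 10.85 tcp [ 0.4456 -0.3063  0.0877] target tcp [ 0.4452 -0.3052  0.0891]
tool shift units [ 0.04 -0.02 -0.06] norm 0.07 turn units [ 0.09  0.05 -0.02]
F [-8.2  5.6 41.6] w 0.646
[-8.15762559  5.58575407 41.59634206]
```

View pics/w7.png

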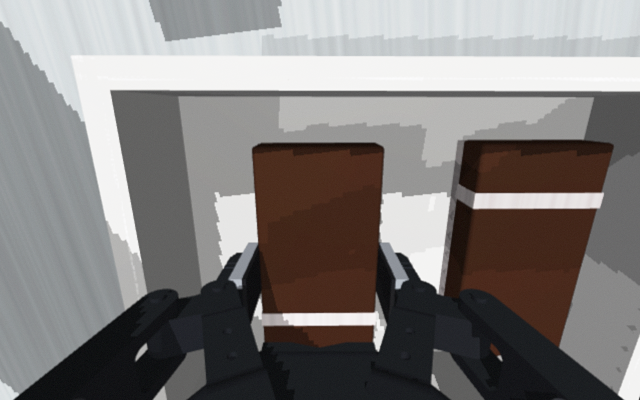

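>>> {"name": "play_rows", "arguments": {
  "deltas": [
    [0,0,-0.06,0,0,0,1],
    [0,0,0,0,0,0,0.2],
    [0,0,0,0,0,0,0.2],
    [0,0,0,0,0,0,0.2],
    [0,0,0,0,0,0,0.2]
  ]
}}

```text
time: 11.35
tcp_pos: [0.4457, -0.3064, 0.089]
eef_rot: [2.337, 2.086, 0.004]
wrist_force: [-0.0, 0.1, 0.8]
gripper_width: 0.8
```

>>> {"name": "play_rows", "arguments": {
  "deltas": [
    [0,0,-0.4,0,0,0,0.2],
    [0,0,-1,0,0,0,0.2],
    [0,0,-1,0,0,0,0.2],
    [0,0,-1,0,0,0,0],
    [0,0,-1,0,0,0,0],
    [0,0,-1,0,0,0,0],
    [0,0,-1,0,0,0,0],
    [0,0,-1,0,0,0,0],
    [0,0,-0.5,0,0,0,0]
  ]
}}

```text
time: 12.25
tcp_pos: [0.4432, -0.3046, 0.2961]
eef_rot: [2.341, 2.089, 0.003]
wrist_force: [-0.3, 0.6, -0.1]
gripper_width: 1.001
```

```bash
python3 - <<'E'
from h import *
i=cams.camera_info('wrist'); im=cams.snapshot('wrist'); cv2.imwrite('pics/w8.png',im[:,:,::-1]); 
need([.4452,-.3052,.0351],yawrot(-96.4)); print(env.get_obs()['wrist_force'])
E
```

```text
t 12.3 tcp [ 0.4435 -0.3048  0.2975] target tcp [ 0.4452 -0.3052  0.0891]
tool shift units [0.01 0.02 8.34] norm 8.34 turn units [ 0.07  0.03 -0.02]
F [-0.7 -0.1  2.5] w 0.999
[-0.68369646 -0.08578363  2.51311322]
```

View pics/w8.png

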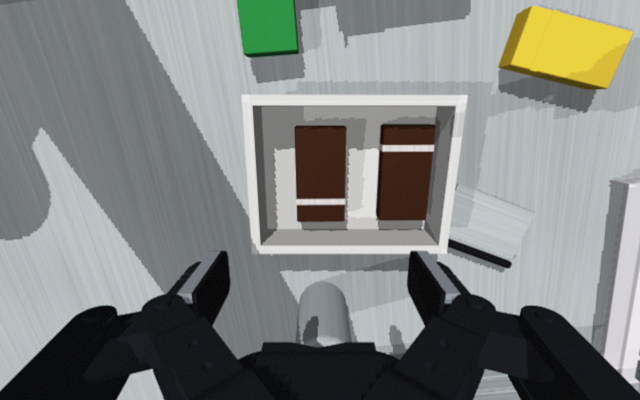

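```bash
python3 - <<'E'
import numpy as np
d=np.array([.087,.335])/16/.025
for k in range(16):
    p=np.radians(-96.4+5*k+2.5); print(k,[round(float(-(np.cos(p)*d[0]+np.sin(p)*d[1])),1),round(float(-np.sin(p)*d[0]+np.cos(p)*d[1]),1)])
E
```

```text
0 [0.9, 0.2]
1 [0.8, 0.2]
2 [0.8, 0.3]
3 [0.8, 0.4]
4 [0.7, 0.4]
5 [0.7, 0.5]
6 [0.7, 0.6]
7 [0.6, 0.6]
8 [0.5, 0.7]
9 [0.5, 0.7]
10 [0.4, 0.8]
11 [0.4, 0.8]
12 [0.3, 0.8]
13 [0.2, 0.8]
14 [0.1, 0.9]
15 [0.1, 0.9]
```

>>> {"name": "play_rows", "arguments": {
  "deltas": [
    [0.9,0.2,-0.3,0,0,-1,0],
    [0.8,0.2,-0.3,0,0,-1,0],
    [0.8,0.3,-0.3,0,0,-1,0],
    [0.8,0.4,-0.3,0,0,-1,0],
    [0.7,0.4,-0.3,0,0,-1,0],
    [0.7,0.5,-0.3,0,0,-1,0],
    [0.7,0.6,-0.3,0,0,-1,0],
    [0.6,0.6,-0.3,0,0,-1,0],
    [0.5,0.7,-0.3,0,0,-1,0],
    [0.5,0.7,-0.3,0,0,-1,0]
  ]
}}

```text
time: 13.3
tcp_pos: [0.5042, -0.0905, 0.3736]
eef_rot: [1.197, 2.902, -0.002]
wrist_force: [0.1, -0.3, 0.2]
gripper_width: 1.0
```

>>> {"name": "play_rows", "arguments": {
  "deltas": [
    [0.4,0.8,-0.2,0,0,-1,0],
    [0.4,0.8,-0.2,0,0,-1,0],
    [0.3,0.8,0,0,0,-1,0],
    [0.2,0.8,0,0,0,-1,0],
    [0.1,0.9,0,0,0,-1,0],
    [0.1,0.8,0,0,0,-1,0],
    [0,0,0,0,0,-1,0],
    [0,0,0,0,0,-1,0],
    [0,0,0,0,0,-1,0],
    [0,0,0,0,0,-0.4,0]
  ]
}}

```text
time: 14.3
tcp_pos: [0.5367, 0.0435, 0.3821]
eef_rot: [0.124, -3.136, 0.002]
wrist_force: [0.1, -1.6, -0.0]
gripper_width: 0.998
```

```bash
python3 - <<'E'
from h import *
import pickle
i=cams.camera_info('wrist'); im=cams.snapshot('wrist'); cv2.imwrite('pics/w9.png',im[:,:,::-1]); pickle.dump(i,open('w9.pkl','wb'))
need([.53,.03,.29],yawrot(0))
E
```

```text
t 14.35 tcp [0.5367 0.0434 0.3821] target tcp [0.53  0.03  0.344]
tool shift units [ 0.3  -0.51  1.52] norm 1.64 turn units [-0.01 -0.03  0.91]
F [ 0.2 -0.1  0. ] w 0.996
```

View pics/w9.png

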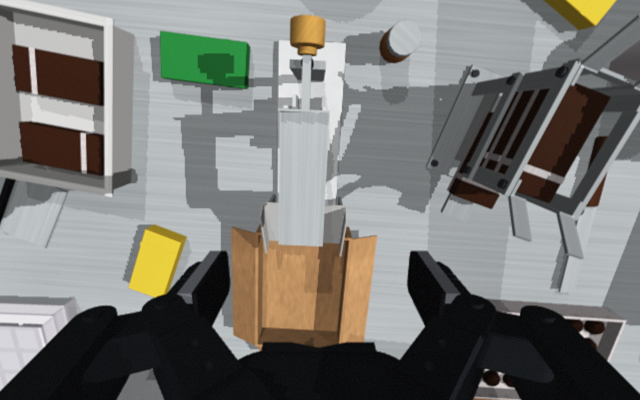

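```bash
python3 - <<'E'
from h import *
import pickle
w=pickle.load(open('w9.pkl','rb'));im=cv2.imread('pics/w9.png')
cv2.imwrite('pics/w9c.png',cv2.resize(im[90:270,230:390],None,fx=3.3,fy=3.3,interpolation=cv2.INTER_CUBIC))
cv2.imwrite('pics/w9d.png',cv2.resize(im[50:270,420:620],None,fx=2.7,fy=2.7,interpolation=cv2.INTER_CUBIC))
for c in [(279,111),(327,111)]: print(atz(w,*c,.172).round(4))
for c in [(281,245),(323,246)]: print(atz(w,*c,.162).round(4))
E
```

```text
[0.4674 0.0032 0.172 ]
[0.464  0.0458 0.172 ]
[0.6019 0.0097 0.162 ]
[0.5996 0.0537 0.162 ]
```

View pics/w9c.png

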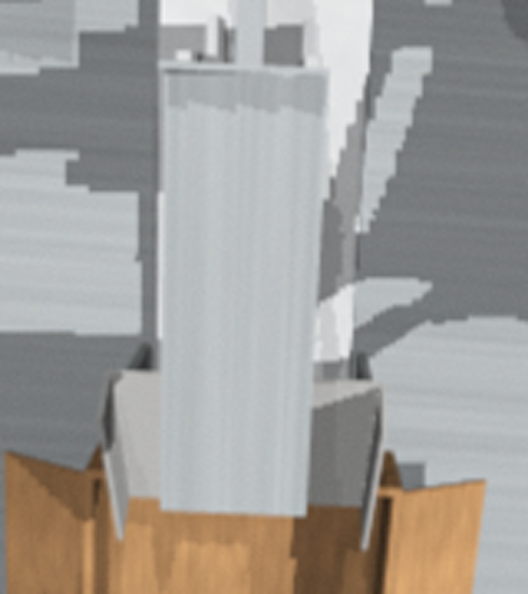

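View pics/w9d.png

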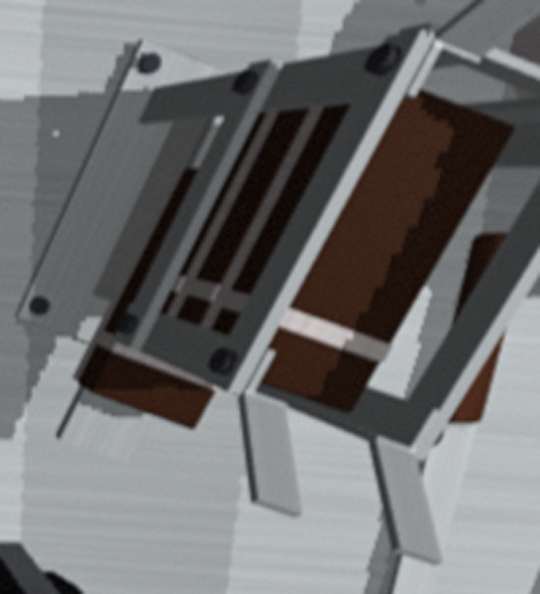

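```bash
python3 - <<'E'
from h import *
need([.632,.229,.22],yawrot(-14.7,40))
p,T,o=pose()
# simulate: translate first w/ rotation interleaved in world; print rows
tgt=np.array([.632,.229,.22])-yawrot(-14.7,40).apply([0,0,.054])
N=11; rv=(T.inv()*yawrot(-14.7,40)).as_rotvec(); d=(tgt-p)/N
for k in range(N):
    Tk=T*R.from_rotvec(rv*k/N); print((Tk.inv().apply(d)/.025).round(2),(np.degrees(rv/N)/5).round(2))
E
```

```text
t 14.35 tcp [0.5367 0.0434 0.3821] target tcp [0.6656 0.2202 0.2614]
tool shift units [-5.72  6.64  4.8 ] norm 9.99 turn units [-1.36  7.89  3.69]
F [ 0.2 -0.1  0. ] w 0.996
[-0.52  0.6   0.44] [-0.12  0.72  0.34]
[-0.53  0.61  0.41] [-0.12  0.72  0.34]
[-0.54  0.63  0.38] [-0.12  0.72  0.34]
[-0.54  0.64  0.36] [-0.12  0.72  0.34]
[-0.54  0.65  0.33] [-0.12  0.72  0.34]
[-0.54  0.66  0.3 ] [-0.12  0.72  0.34]
[-0.54  0.67  0.28] [-0.12  0.72  0.34]
[-0.54  0.69  0.25] [-0.12  0.72  0.34]
[-0.53  0.7   0.22] [-0.12  0.72  0.34]
[-0.53  0.71  0.2 ] [-0.12  0.72  0.34]
[-0.52  0.73  0.17] [-0.12  0.72  0.34]
```

>>> {"name": "play_rows", "arguments": {
  "deltas": [
    [-0.7,0.6,0.2,-0.1,0.7,0.3,0],
    [-0.8,0.6,0.2,-0.1,0.7,0.3,0],
    [-0.8,0.6,0.2,-0.1,0.7,0.3,0],
    [-0.6,0.6,0.3,-0.1,0.7,0.3,0],
    [-0.6,0.7,0.3,-0.1,0.7,0.4,0],
    [-0.6,0.7,0.3,-0.1,0.7,0.4,0],
    [-0.5,0.7,0.3,-0.1,0.7,0.4,0],
    [-0.5,0.7,0.3,-0.1,0.8,0.4,0],
    [-0.4,0.7,0.3,-0.1,0.8,0.4,0],
    [-0.4,0.7,0.3,-0.1,0.8,0.4,0]
  ]
}}

```text
time: 15.35
tcp_pos: [0.6702, 0.2099, 0.281]
eef_rot: [-0.336, -2.454, -0.072]
wrist_force: [0.7, -1.1, 1.0]
gripper_width: 0.999
```

```bash
python3 - <<'E'
from h import *
import pickle
i=cams.camera_info('wrist'); im=cams.snapshot('wrist'); cv2.imwrite('pics/w10.png',im[:,:,::-1]); pickle.dump(i,open('w10.pkl','wb'))
need([.632,.229,.22],yawrot(-14.7,40)); print(env.get_obs()['qpos'].round(2))
E
```

```text
t 15.4 tcp [0.6704 0.2116 0.2772] target tcp [0.6656 0.2202 0.2614]
tool shift units [-0.17  0.3   0.66] norm 0.75 turn units [-0.27  0.28 -0.3 ]
F [-0.1  0.7 -3.5] w 0.998
[ 0.15  0.82  1.09  0.24  1.86 -1.15]
```

View pics/w10.png

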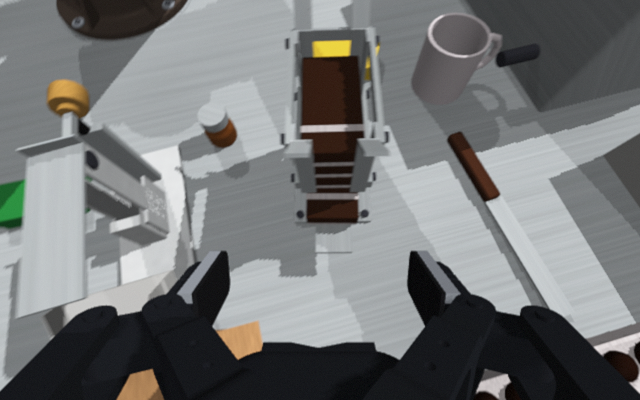

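```bash
python3 - <<'E'
from h import *
im=cv2.imread('pics/w10.png')
cv2.imwrite('pics/w10c.png',cv2.resize(im[110:260,270:400],None,fx=4.5,fy=4,interpolation=cv2.INTER_CUBIC))
E
```

```text
(no output)
```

View pics/w10c.png

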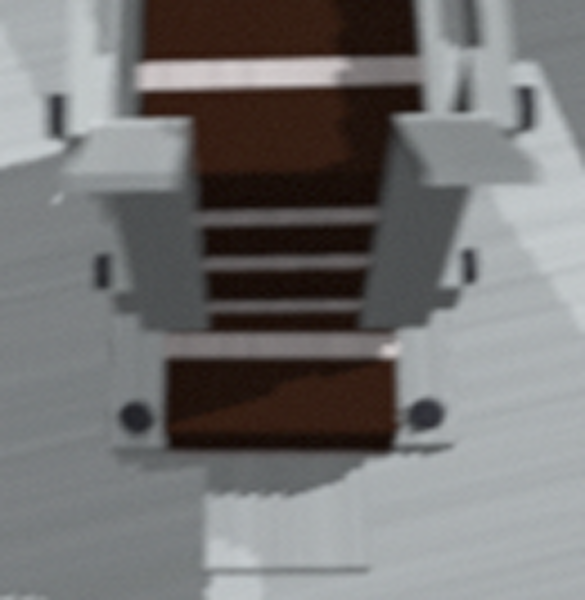

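```bash
python3 - <<'E'
from h import *
import pickle
w9=pickle.load(open('w9.pkl','rb'));w10=pickle.load(open('w10.pkl','rb'))
c=lambda x,y:(270+x/4.5,110+y/4); d=lambda x,y:(420+x/2.7,50+y/2.7)
print('boltL',tri([(w10,*c(135,415)),(w9,*d(40,305))]).round(4))
L=atz(w10,*c(167,432),.076);Rr=atz(w10,*c(394,430),.076);print('front top',L.round(4),Rr.round(4),np.linalg.norm(L-Rr))
print('bottom front',atz(w10,*c(170,450),.05).round(4),atz(w10,*c(394,448),.05).round(4))
print('tri frontL, R',tri([(w10,*c(167,432)),(w9,*d(80,380))]).round(4),tri([(w10,*c(394,430)),(w9,*d(195,428))]).round(4))
print('post bottoms inner z.081',atz(w10,*c(210,328),.081).round(4),atz(w10,*c(360,325),.081).round(4))
print('deck end .05',atz(w10,*c(205,570),.05).round(4),atz(w10,*c(368,570),.05).round(4))
print('flare tips .18/.21', [atz(w10,*c(*q),.21).round(4) for q in [(62,190),(190,188),(427,183),(545,180)]])
# carton d
print('d front top .154',[atz(w10,*c(*q),.154).round(4) for q in [(140,90),(420,85)]])
E
```

```text
boltL [0.5238 0.2154 0.0088]
front top [0.5545 0.2221 0.076 ] [0.5683 0.2737 0.076 ] 0.053431428052874846
bottom front [0.5511 0.2219 0.05  ] [0.5658 0.2769 0.05  ]
tri frontL, R [0.5512 0.2212 0.0633] [0.5684 0.2737 0.0766]
post bottoms inner z.081 [0.5303 0.2392 0.081 ] [0.5392 0.274  0.081 ]
deck end .05 [0.587  0.2217 0.05  ] [0.5975 0.2601 0.05  ]
flare tips .18/.21 [array([0.5558, 0.2154, 0.21  ]), array([0.5606, 0.2333, 0.21  ]), array([0.5691, 0.2662, 0.21  ]), array([0.5732, 0.2824, 0.21  ])]
d front top .154 [array([0.5019, 0.2353, 0.154 ]), array([0.5161, 0.2886, 0.154 ])]
```

```bash
python3 - <<'E'
from h import *
r=yawrot(-15.1,40); G=np.array([.5495,.2515,.064]); a=-r.apply([0,0,1])
need(G+a*.06,r)
p,T,o=pose()
tgt=G+a*.06-r.apply([0,0,.054])
N=8; rv=(T.inv()*r).as_rotvec(); d=(tgt-p)/N
for k in (0,4,7):
    Tk=T*R.from_rotvec(rv*k/N); print((Tk.inv().apply(d)/.025).round(2),(np.degrees(rv/N)/5).round(2))
E
```

```text
t 15.4 tcp [0.6704 0.2116 0.2772] target tcp [0.6202 0.2324 0.1513]
tool shift units [-1.45  0.46  5.27] norm 5.48 turn units [-0.32  0.28 -0.24]
F [-0.1  0.7 -3.5] w 0.998
[-0.18  0.06  0.66] [-0.04  0.04 -0.03]
[-0.19  0.05  0.66] [-0.04  0.04 -0.03]
[-0.2   0.04  0.66] [-0.04  0.04 -0.03]
```

>>> {"name": "play_rows", "arguments": {
  "deltas": [
    [-0.4,0.1,0,-0.2,0.2,-0.2,0],
    [-0.4,0.1,0.3,-0.1,0.1,0,0],
    [-0.3,0.1,0.7,0,0,0,0],
    [-0.2,0.1,0.8,0,0,0,0],
    [-0.1,0,0.8,0,0,0,0],
    [-0.1,0,0.8,0,0,0,0],
    [0,0,0.8,0,0,0,0],
    [0,0,0.6,0,0,0,0],
    [0,0,0,0,0,0,0]
  ]
}}

```text
time: 16.3
tcp_pos: [0.6259, 0.2296, 0.1535]
eef_rot: [-0.329, -2.427, -0.122]
wrist_force: [0.9, 0.3, -0.5]
gripper_width: 1.0
```

```bash
python3 - <<'E'
from h import *
import pickle
i=cams.camera_info('wrist'); im=cams.snapshot('wrist'); cv2.imwrite('pics/w11.png',im[:,:,::-1]); pickle.dump(i,open('w11.pkl','wb'))
r=yawrot(-15.1,40); G=np.array([.5495,.2515,.064])
need(G,r)
E
```

```text
t 16.35 tcp [0.6267 0.2295 0.1545] target tcp [0.583  0.2425 0.1054]
tool shift units [0.14 0.03 2.68] norm 2.68 turn units [ 0.07  0.04 -0.05]
F [ 0.2 -0.3 -0.5] w 0.999
```

View pics/w11.png

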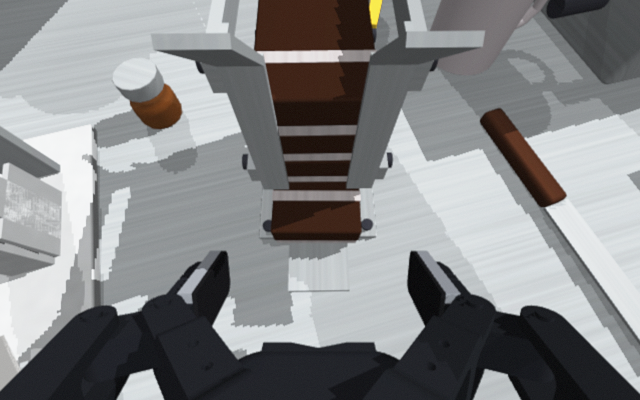

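```bash
python3 - <<'E'
from h import *
im=cv2.imread('pics/w11.png')
cv2.imwrite('pics/w11c.png',cv2.resize(im[170:310,240:400],None,fx=4,fy=4,interpolation=cv2.INTER_CUBIC))
E
```

```text
(no output)
```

View pics/w11c.png

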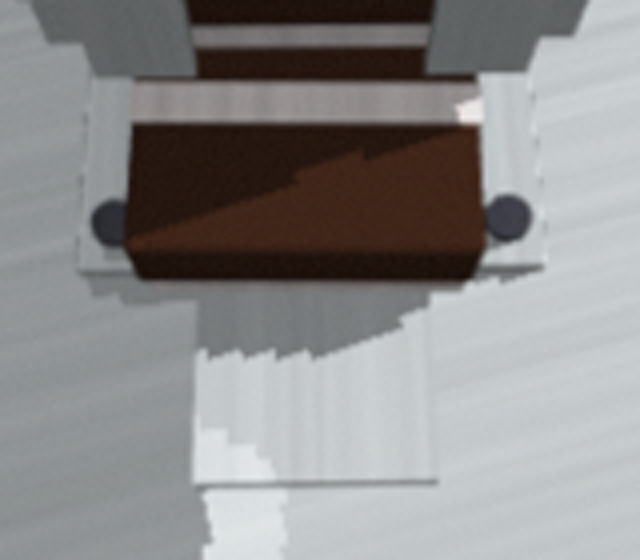

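```bash
python3 - <<'E'
from h import *
import pickle
w11=pickle.load(open('w11.pkl','rb'));w10=pickle.load(open('w10.pkl','rb'))
c=lambda x,y:(270+x/4.5,110+y/4); e=lambda x,y:(240+x/4,170+y/4)
for a,b in [((167,432),(127,243)),((394,430),(486,246))]:
    print(atz(w11,*e(*b),.076).round(4), tri([(w10,*c(*a)),(w11,*e(*b))]).round(4))
L=atz(w11,*e(127,243),.076);Q=atz(w11,*e(486,246),.076); print(np.linalg.norm(L-Q),(L+Q)/2,np.degrees(np.arctan2(-(Q-L)[0],(Q-L)[1])))
L=atz(w11,*e(192,486),.05);Q=atz(w11,*e(437,482),.05); print('deck',np.linalg.norm(L-Q),(L+Q)/2,np.degrees(np.arctan2(-(Q-L)[0],(Q-L)[1])))
print('band back edge .076 y',[atz(w11,*e(*q),.076).round(4) for q in [(132,80),(480,80)]])
E
```

```text
[0.5535 0.2206 0.076 ] [0.5603 0.2218 0.0942]
[0.5687 0.2737 0.076 ] [0.5698 0.2727 0.0807]
0.05524381883068267 [0.56108626 0.24718363 0.076     ] -16.00125388424078
deck 0.03990596018765448 [0.59269486 0.23974643 0.05      ] -14.606991415968588
band back edge .076 y [array([0.5265, 0.2272, 0.076 ]), array([0.5417, 0.2819, 0.076 ])]
```

>>> {"name": "play_rows", "arguments": {
  "deltas": [
    [0.1,0,0.5,0,0,0,0],
    [0.05,0,0.8,0,0,0,0],
    [0,0,0.8,0,0,0,0],
    [0,0,0.4,0,0,0,0],
    [0,0,0,0,0,0,0]
  ]
}}

```text
time: 16.85
tcp_pos: [0.5889, 0.2393, 0.1119]
eef_rot: [-0.332, -2.439, -0.129]
wrist_force: [0.7, 0.2, 0.4]
gripper_width: 1.002
```

```bash
python3 - <<'E'
from h import *
im=cams.snapshot('wrist'); cv2.imwrite('pics/w12.png',im[:,:,::-1])
need([.549,.2507,.064],yawrot(-15.2,40))
E
```

```text
t 16.9 tcp [0.5895 0.2392 0.1124] target tcp [0.5825 0.2416 0.1054]
tool shift units [0.05 0.01 0.4 ] norm 0.41 turn units [ 0.13  0.16 -0.02]
F [0.6 1.2 0.4] w 1.0
```

View pics/w12.png

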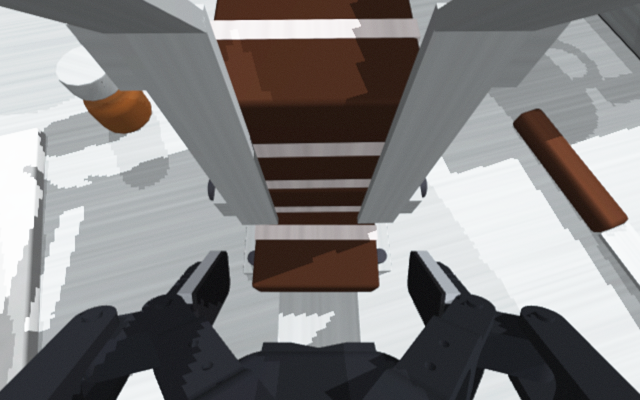

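>>> {"name": "play_rows", "arguments": {
  "deltas": [
    [0,0,0.3,0.1,0.15,0,0],
    [0,0,0.2,0,0,0,0],
    [0,0,0,0,0,0,1],
    [0,0,0,0,0,0,1],
    [0,0,0,0,0,0,1],
    [0,0,0,0,0,0,1],
    [0,0,0,0,0,0,1],
    [0,0,0,0,0,0,1]
  ],
  "squeeze": 60
}}

```text
time: 17.7
tcp_pos: [0.5835, 0.241, 0.104]
eef_rot: [-0.327, -2.429, -0.121]
wrist_force: [0.5, -0.5, -0.5]
gripper_width: 0.647
```

```bash
python3 - <<'E'
from h import *
im=cams.snapshot('wrist'); cv2.imwrite('pics/w13.png',im[:,:,::-1])
need([.549,.2507,.064],yawrot(-15.2,40))
u=np.array([.9650,-.2622,0]); p,T,o=pose(); print((T.inv().apply(u)*.09/.025).round(2), T.inv().apply([0,0,1]).round(3), T.inv().apply(u).round(3),T.inv().apply([-u[1],u[0],0]).round(3))
E
```

```text
t 17.75 tcp [0.5836 0.241  0.104 ] target tcp [0.5825 0.2416 0.1054]
tool shift units [ 0.07  0.01 -0.01] norm 0.07 turn units [ 0.04  0.04 -0.01]
F [-1.3  0.2 -0.8] w 0.646
[-2.77  0.01 -2.3 ] [ 0.64   0.002 -0.769] [-0.769  0.003 -0.64 ] [0.001 1.    0.004]
```

View pics/w13.png

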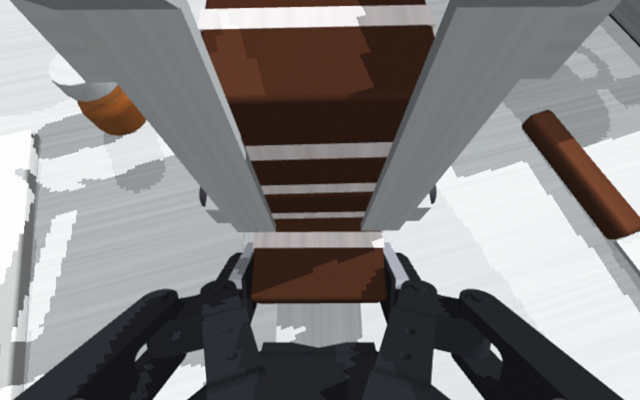

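>>> {"name": "play_rows", "arguments": {
  "deltas": [
    [-0.3,0,-0.26,0,0,0,1],
    [-0.45,0,-0.39,0,0,0,1]
  ]
}}

```text
time: 17.95
tcp_pos: [0.6062, 0.2351, 0.1041]
eef_rot: [-0.325, -2.426, -0.12]
wrist_force: [-4.6, 1.6, -4.4]
gripper_width: 0.645
```

```bash
python3 - <<'E'
from h import *
p,T,o=pose(); u=np.array([.9650,-.2622,0]); d=p-np.array([.5836,.241,.104]); print((d@u).round(4),(d@[.2622,.965,0]).round(4),d[2].round(4),o['wrist_force'].round(1),o['gripper_width'],(T.inv()*yawrot(-15.2,40)).as_rotvec(degrees=True).round(2))
E
```

```text
0.0234 0.0002 0.0001 [-4.6  1.6 -4.4] 0.6450048944954532 [ 0.1   0.01 -0.03]
```

>>> {"name": "play_rows", "arguments": {
  "deltas": [
    [-0.6,0,-0.51,0,0,0,1],
    [-0.6,0,-0.52,0,0,0,1],
    [-0.6,0,-0.52,0,0,0,1],
    [-0.5,0,-0.43,0,0,0,1],
    [-0.2,0,-0.17,0,0,0,1],
    [0,0,0,0,0,0,1]
  ]
}}

```text
time: 18.55
tcp_pos: [0.6889, 0.2124, 0.1031]
eef_rot: [-0.324, -2.421, -0.118]
wrist_force: [1.1, -0.6, 2.0]
gripper_width: 0.649
```

```bash
python3 - <<'E'
from h import *
p,T,o=pose(); u=np.array([.9650,-.2622,0]); d=p-np.array([.5836,.241,.104]); print((d@u).round(4),(d@[.2622,.965,0]).round(4),d[2].round(4),o['wrist_force'].round(1),o['gripper_width'],(T.inv()*yawrot(-15.2,40)).as_rotvec(degrees=True).round(2))
im=cams.snapshot('wrist'); cv2.imwrite('pics/w14.png',im[:,:,::-1])
E
```

```text
0.1091 0.0 -0.0009 [ 1.1 -0.6  2. ] 0.648919035436117 [ 0.02 -0.25 -0.05]
```

View pics/w14.png

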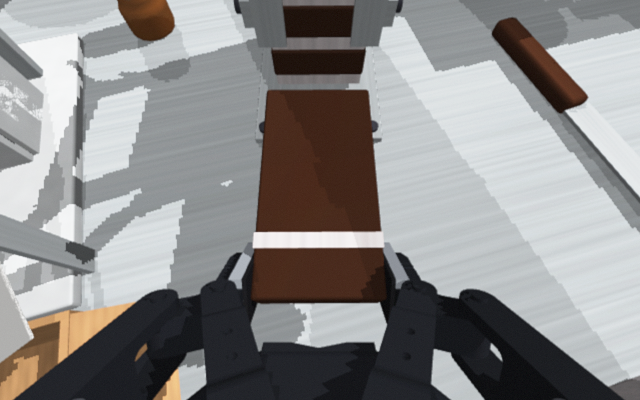

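```bash
python3 - <<'E'
from h import *
import pickle
w9=pickle.load(open('w9.pkl','rb')); g=lambda x,y:(230+x/3.3,90+y/3.3)
L0,L1,R0,R1=[atz(w9,*g(*q),.162) for q in [(161,115),(160,513),(325,115),(306,516)]]
for a,b in [(L0,L1),(R0,R1)]: print(a.round(4),b.round(4),'yaw',np.degrees(np.arctan2(*(b-a)[1::-1])))
print('width',np.linalg.norm(L0-R0),np.linalg.norm(L1-R1))
p,T,o=pose()
q=yawrot(2.3,40); u=np.array([.965,-.2622,0])
m=p+u*.035+[0,0,.14]; N=7
print('lift rows',N,(T.inv().apply(m-p)/N/.025).round(2))
tgt=np.array([.6113,.0311,.236]); rv=(T.inv()*q).as_rotvec(); N=11;d=(tgt-m)/N
for k in range(N):
    Tk=T*R.from_rotvec(rv*k/N); print((Tk.inv().apply(d)/.025).round(2),(np.degrees(rv/N)/5).round(2))
E
```

```text
[0.4799 0.0022 0.162 ] [0.6027 0.0071 0.162 ] yaw 2.279333376971156
[0.4762 0.0486 0.162 ] [0.6    0.0534 0.162 ] yaw 2.2526594384538097
width 0.04646471635143909 0.04637867779281253
lift rows 7 [ 0.36 -0.   -0.74]
[ 0.15 -0.71  0.17] [ 0.21 -0.   -0.24]
[ 0.17 -0.7   0.18] [ 0.21 -0.   -0.24]
[ 0.18 -0.7   0.19] [ 0.21 -0.   -0.24]
[ 0.2  -0.69  0.2 ] [ 0.21 -0.   -0.24]
[ 0.21 -0.68  0.22] [ 0.21 -0.   -0.24]
[ 0.23 -0.67  0.23] [ 0.21 -0.   -0.24]
[ 0.24 -0.66  0.24] [ 0.21 -0.   -0.24]
[ 0.26 -0.65  0.25] [ 0.21 -0.   -0.24]
[ 0.27 -0.64  0.26] [ 0.21 -0.   -0.24]
[ 0.28 -0.63  0.27] [ 0.21 -0.   -0.24]
[ 0.3  -0.62  0.28] [ 0.21 -0.   -0.24]
```

>>> {"name": "play_rows", "arguments": {
  "deltas": [
    [-0.1,0,-0.5,0,0,0,1],
    [0.1,0,-0.8,0,0,0,1],
    [0.3,0,-0.8,0,0,0,1],
    [0.4,0,-0.8,0,0,0,1],
    [0.5,0,-0.8,0,0,0,1],
    [0.6,0,-0.8,0,0,0,1],
    [0.6,0,-0.7,0,0,0,1]
  ]
}}

```text
time: 19.3
tcp_pos: [0.7221, 0.2044, 0.2406]
eef_rot: [-0.322, -2.412, -0.112]
wrist_force: [0.6, -0.6, -1.9]
gripper_width: 0.644
```

```bash
python3 - <<'E'
from h import *
p,T,o=pose(); q=yawrot(2.3,40)
print(p,o['gripper_width'])
im=cams.snapshot('wrist'); cv2.imwrite('pics/w15.png',im[:,:,::-1])
tgt=np.array([.6113,.0311,.236]); rv=(T.inv()*q).as_rotvec(); N=11;d=(tgt-p)/N
for k in range(N):
    Tk=T*R.from_rotvec(rv*k/N); print((Tk.inv().apply(d)/.025).round(2),(np.degrees(rv/N)/5).round(2))
E
```

```text
[0.72211509 0.20443528 0.2406063 ] 0.6441766827319744
[ 0.16 -0.71  0.16] [ 0.2  -0.01 -0.24]
[ 0.17 -0.71  0.17] [ 0.2  -0.01 -0.24]
[ 0.19 -0.7   0.19] [ 0.2  -0.01 -0.24]
[ 0.2  -0.69  0.2 ] [ 0.2  -0.01 -0.24]
[ 0.22 -0.68  0.21] [ 0.2  -0.01 -0.24]
[ 0.23 -0.68  0.22] [ 0.2  -0.01 -0.24]
[ 0.25 -0.67  0.23] [ 0.2  -0.01 -0.24]
[ 0.26 -0.66  0.24] [ 0.2  -0.01 -0.24]
[ 0.28 -0.65  0.26] [ 0.2  -0.01 -0.24]
[ 0.29 -0.64  0.27] [ 0.2  -0.01 -0.24]
[ 0.3  -0.63  0.28] [ 0.2  -0.01 -0.24]
```

View pics/w15.png

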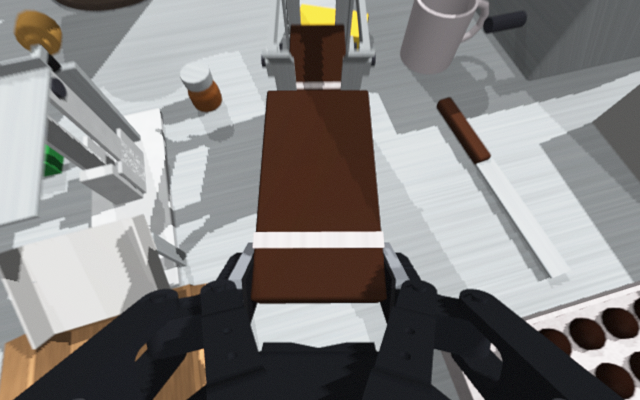

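>>> {"name": "play_rows", "arguments": {
  "deltas": [
    [0.1,-0.4,0.05,0.1,0,-0.1,1],
    [0.2,-0.7,0.1,0.2,0,-0.2,1],
    [0.2,-0.7,0.15,0.2,0,-0.3,1],
    [0.2,-0.7,0.15,0.2,0,-0.3,1],
    [0.25,-0.7,0.2,0.2,0,-0.3,1],
    [0.25,-0.7,0.2,0.2,0,-0.3,1],
    [0.3,-0.7,0.2,0.2,0,-0.3,1],
    [0.3,-0.7,0.2,0.2,0,-0.3,1],
    [0.3,-0.6,0.2,0.2,0,-0.3,1],
    [0.2,-0.4,0.2,0.2,0,-0.2,1]
  ]
}}

```text
time: 20.35
tcp_pos: [0.6181, 0.0499, 0.2392]
eef_rot: [0.059, -2.421, -0.005]
wrist_force: [0.4, 1.0, -2.0]
gripper_width: 0.648
```

```bash
cat > pl.py <<'E'
from h import *
def plan(tgt,q,N):
    p,T,o=pose(); rv=(T.inv()*q).as_rotvec(); d=(np.array(tgt)-p)/N
    print('t',o['time'],'p',p.round(4),'d',(np.array(tgt)-p).round(4),'F',o['wrist_force'].round(1),'w',round(o['gripper_width'],3),'rot err deg',np.degrees(rv).round(2))
    for k in range(N): print((((T*R.from_rotvec(rv*k/N)).inv().apply(d))/.025).round(2),(np.degrees(rv/N)/5).round(2))
E
python3 - <<'E'
from pl import *
plan([.6113,.0311,.236],yawrot(2.3,40),3)
E
```

```text
t 20.35 p [0.6181 0.0499 0.2392] d [-0.0068 -0.0188 -0.0032] F [ 0.4  1.  -2. ] w 0.648 rot err deg [ 0.81 -1.23  0.76]
[ 0.05 -0.25  0.09] [ 0.05 -0.08  0.05]
[ 0.05 -0.25  0.1 ] [ 0.05 -0.08  0.05]
[ 0.05 -0.25  0.1 ] [ 0.05 -0.08  0.05]
```

>>> {"name": "play_rows", "arguments": {
  "deltas": [
    [0.05,-0.25,0.05,0.1,-0.12,0.1,1],
    [0.05,-0.25,0.05,0.1,-0.12,0.1,1],
    [0.05,-0.25,0.05,0,-0.05,0,1],
    [0,0,0,0,0,0,1]
  ]
}}

```text
time: 20.75
tcp_pos: [0.611, 0.0286, 0.2362]
eef_rot: [0.045, -2.445, 0.026]
wrist_force: [0.2, -0.7, -0.9]
gripper_width: 0.645
```

```bash
python3 - <<'E'
from pl import *
im=cams.snapshot('wrist'); cv2.imwrite('pics/w16.png',im[:,:,::-1])
im=cams.snapshot('scene'); cv2.imwrite('pics/s16.png',cv2.resize(im[120:320,220:460,::-1],None,fx=3,fy=3,interpolation=cv2.INTER_CUBIC))
plan([.6113,.0311,.218],yawrot(2.3,40),3)
E
```

```text
t 20.85 p [0.6112 0.0292 0.2363] d [ 0.0001  0.0019 -0.0183] F [-0.5 -0.3 -1.9] w 0.646 rot err deg [-0.27  0.1  -0.26]
[-0.16  0.03  0.19] [-0.02  0.01 -0.02]
[-0.16  0.03  0.19] [-0.02  0.01 -0.02]
[-0.16  0.03  0.19] [-0.02  0.01 -0.02]
```

View pics/w16.png

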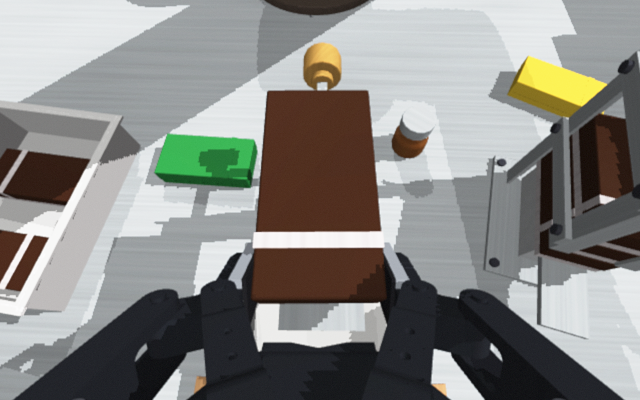

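View pics/s16.png

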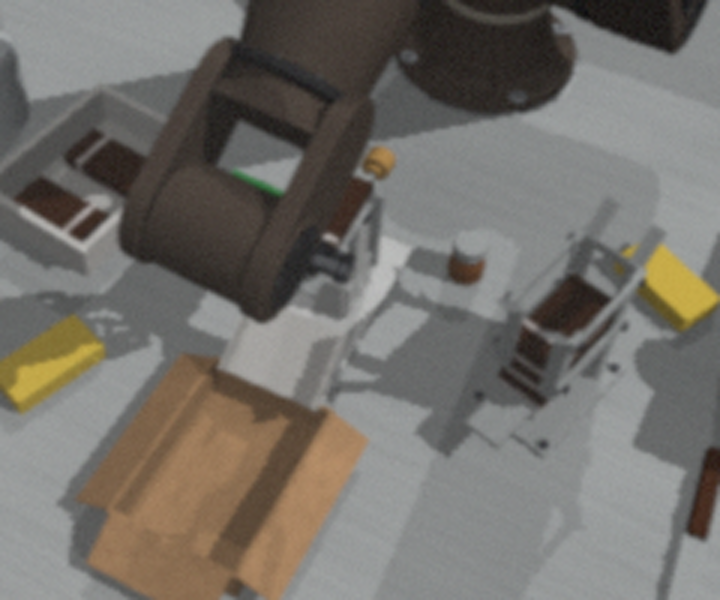

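>>> {"name": "play_rows", "arguments": {
  "deltas": [
    [-0.16,0.04,0.19,0,0,0,1],
    [-0.16,0.04,0.19,0,0,0,1],
    [-0.12,0,0.15,0,0,0,1],
    [0,0,0,0,0,0,1]
  ]
}}

```text
time: 21.25
tcp_pos: [0.6113, 0.0324, 0.2169]
eef_rot: [0.047, -2.445, 0.026]
wrist_force: [0.1, 0.3, -0.9]
gripper_width: 0.644
```

```bash
python3 - <<'E'
from pl import *
im=cams.snapshot('wrist'); cv2.imwrite('pics/w17.png',im[:,:,::-1])
im=cams.snapshot('scene'); cv2.imwrite('pics/s17.png',cv2.resize(im[150:250,290:390,::-1],None,fx=6,fy=6,interpolation=cv2.INTER_CUBIC))
plan([.6113,.0311,.217],yawrot(2.3,40),1)
E
```

```text
t 21.35 p [0.6115 0.0323 0.2176] d [-0.0002 -0.0012 -0.0006] F [-0.3  0.5 -1.4] w 0.646 rot err deg [-0.29  0.12 -0.2 ]
[-0.01 -0.05  0.02] [-0.06  0.02 -0.04]
```

View pics/w17.png

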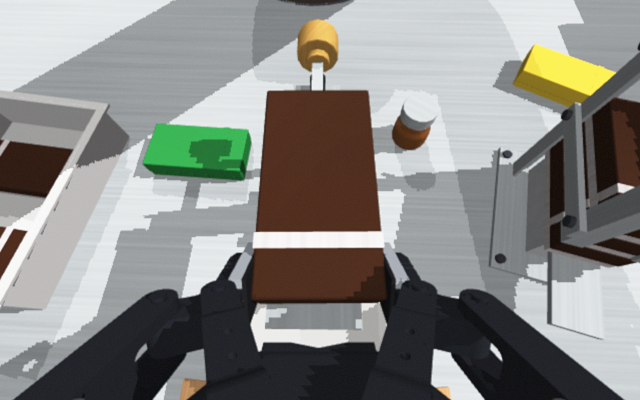

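View pics/s17.png

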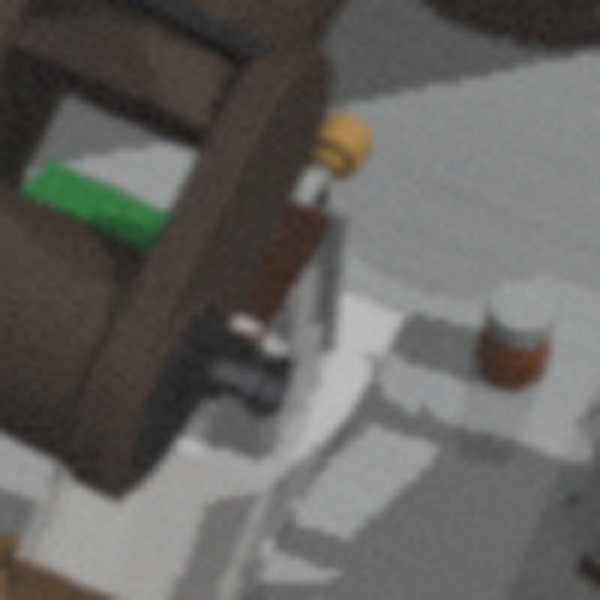

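>>> {"name": "play_rows", "arguments": {
  "deltas": [
    [-0.05,-0.04,0.06,-0.05,0,0,1],
    [-0.04,0,0.05,0,0,0,1],
    [0,0,0,0,0,0,1]
  ]
}}

```text
time: 21.65
tcp_pos: [0.6116, 0.0312, 0.2153]
eef_rot: [0.045, -2.445, 0.02]
wrist_force: [-1.2, 0.3, 2.7]
gripper_width: 0.648
```

```bash
python3 - <<'E'
from pl import *
for i in range(4):
    im=cams.snapshot('wrist'); print(env.get_obs()['wrist_force'].round(2))
cv2.imwrite('pics/w18.png',im[:,:,::-1])
plan([.6113,.0311,.216],yawrot(2.3,40),1)
a=cv2.imread('pics/w17.png')[10:110,270:360]; b=cv2.imread('pics/w18.png')[10:110,270:360]
cv2.imwrite('pics/w18c.png',cv2.resize(np.hstack([a,b]),None,fx=4,fy=4))
E
```

```text
[ 0.37 -0.15  3.24]
[-0.11  0.7   2.72]
[-0.35  0.75  3.85]
[0.39 0.46 4.27]
t 21.85 p [0.6116 0.0312 0.2152] d [-0.0003 -0.0001  0.0008] F [0.4 0.5 4.3] w 0.644 rot err deg [-0.02  0.15 -0.21]
[ 0.03 -0.01 -0.02] [-0.    0.03 -0.04]
```

View pics/w18c.png

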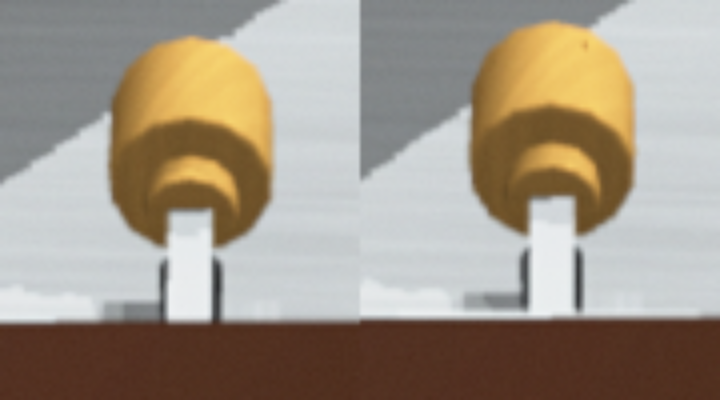

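>>> {"name": "play_rows", "arguments": {
  "deltas": [
    [0,0,0,0,0,0,0],
    [0,0,0,0,0,0,0],
    [0,0,0,0,0,0,0],
    [0,0,0,0,0,0,0]
  ]
}}

```text
time: 22.25
tcp_pos: [0.6118, 0.0312, 0.2146]
eef_rot: [0.045, -2.447, 0.02]
wrist_force: [-0.6, 0.6, 0.3]
gripper_width: 1.002
```

```bash
python3 - <<'E'
from pl import *
im=cams.snapshot('wrist'); cv2.imwrite('pics/w19.png',im[:,:,::-1])
plan([.6113,.0311,.216],yawrot(2.3,40),1)
E
```

```text
t 22.3 p [0.6118 0.0311 0.2146] d [-0.0005 -0.      0.0014] F [0.4 0.3 0.2] w 0.998 rot err deg [-0.04  0.22 -0.22]
[ 0.05 -0.   -0.03] [-0.01  0.04 -0.04]
```

View pics/w19.png

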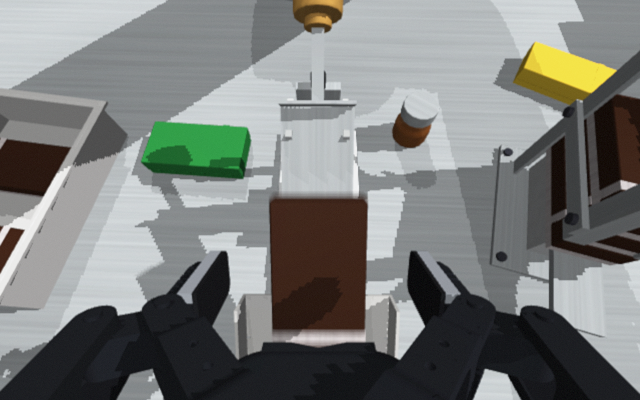

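>>> {"name": "play_rows", "arguments": {
  "deltas": [
    [0,0,0,0,0,0,0],
    [0,0,0,0,0,0,0],
    [0,0,0,0,0,0,0],
    [0,0,0,0,0,0,0],
    [0,0,0,0,0,0,0],
    [0,0,0,0,0,0,0]
  ]
}}

```text
time: 22.9
tcp_pos: [0.6118, 0.0312, 0.2144]
eef_rot: [0.045, -2.447, 0.02]
wrist_force: [0.7, 0.5, -0.9]
gripper_width: 0.998
```

```bash
python3 - <<'E'
from pl import *
im=cams.snapshot('wrist'); cv2.imwrite('pics/w20.png',im[:,:,::-1])
plan([.6113,.0311,.216],yawrot(2.3,40),1)
E
```

```text
t 22.95 p [0.6119 0.0311 0.2144] d [-0.0006 -0.      0.0016] F [-0.7 -0.6  0.1] w 1.002 rot err deg [-0.04  0.23 -0.21]
[ 0.06 -0.   -0.03] [-0.01  0.05 -0.04]
```

View pics/w20.png

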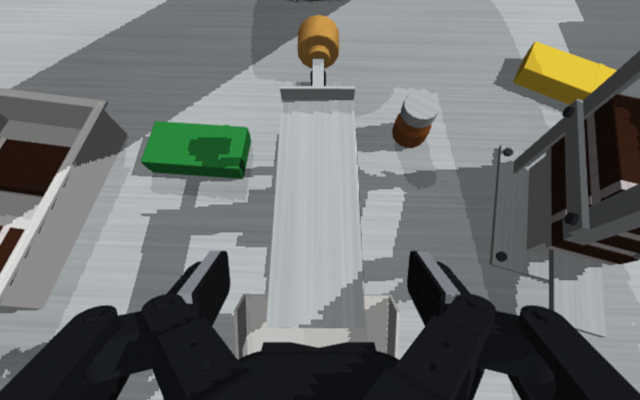

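Carton gone down the chute, tray back level. Retreat up and look.

>>> {"name": "play_rows", "arguments": {
  "deltas": [
    [0,0,-0.5,0,0,0,0],
    [0,0,-1,0,0,0,0],
    [0,0,-1,0,0,0,0],
    [0.3,0,-1,0,0,0,0],
    [0.5,0,-1,0,-0.5,0,0],
    [0.5,0,-1,0,-1,0,0],
    [0.5,0,-1,0,-1,0,0],
    [0.8,0,-1,0,-1,0,0],
    [1,0,-0.5,0,-1,0,0],
    [1,0,0,0,-1,0,0]
  ]
}}

```text
time: 23.95
tcp_pos: [0.6315, 0.0322, 0.4317]
eef_rot: [0.055, -2.936, 0.009]
wrist_force: [1.3, 0.7, 0.1]
gripper_width: 0.997
```

>>> {"name": "play_rows", "arguments": {
  "deltas": [
    [1,0,0,0,-1,0,0],
    [1,0,0,0,-1,0,0],
    [1,0,0,0,0,0,0],
    [0,0,0,0,0,0,0]
  ]
}}

```text
time: 24.35
tcp_pos: [0.5509, 0.0296, 0.4444]
eef_rot: [0.059, -3.127, 0.005]
wrist_force: [0.1, -0.9, 0.4]
gripper_width: 0.998
```

```bash
python3 - <<'E'
from pl import *
im=cams.snapshot('wrist'); cv2.imwrite('pics/w21.png',im[:,:,::-1])
im=cams.snapshot('scene'); cv2.imwrite('pics/s21.png',cv2.resize(im[120:340,200:460,::-1],None,fx=2.7,fy=2.7,interpolation=cv2.INTER_CUBIC))
im=cams.snapshot('top'); cv2.imwrite('pics/t21.png',cv2.resize(im[100:270,160:480,::-1],None,fx=2.5,fy=2.5,interpolation=cv2.INTER_CUBIC))
print(pose()[0],env.get_obs()['time'])
E
```

```text
[0.55391397 0.02947481 0.44328558] 24.5
```

View pics/w21.png

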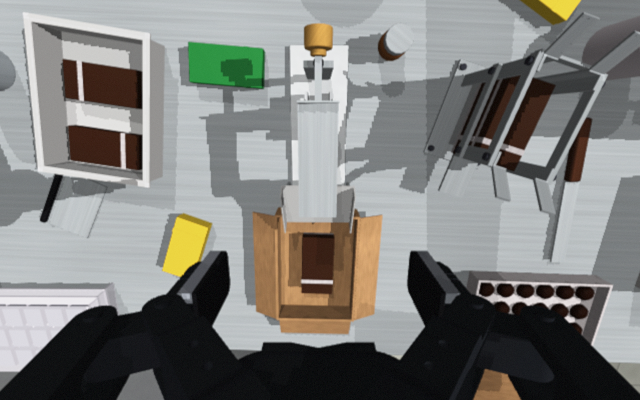

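View pics/s21.png

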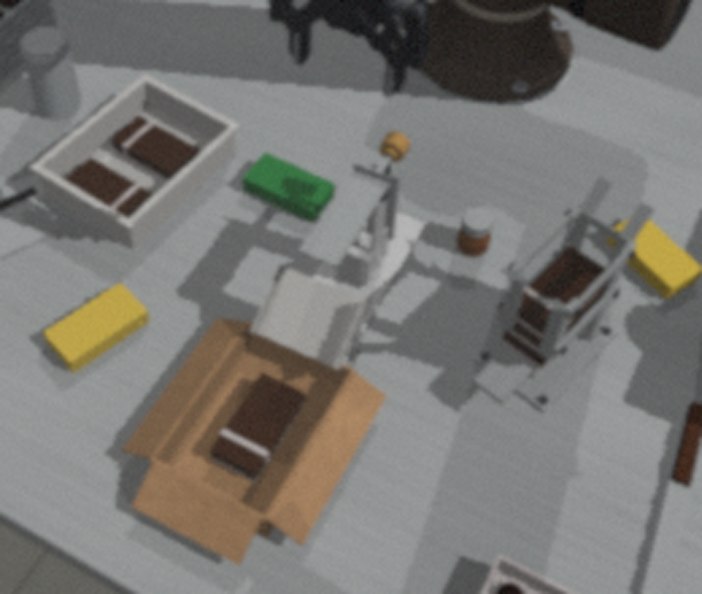

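View pics/t21.png

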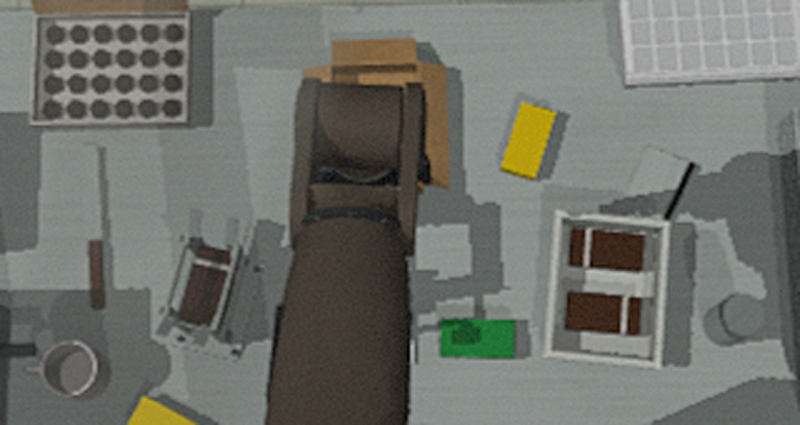

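```bash
python3 - <<'E'
from pl import *
import pickle
pickle.dump(cams.camera_info('wrist'),open('w21.pkl','wb'))
im=cv2.imread('pics/w21.png'); cv2.imwrite('pics/w21c.png',cv2.resize(im[40:210,420:610],None,fx=3.5,fy=3.5,interpolation=cv2.INTER_CUBIC))
im=cv2.imread('pics/w14.png'); cv2.imwrite('pics/w14c.png',cv2.resize(im[0:150,220:420],None,fx=3.5,fy=3.5,interpolation=cv2.INTER_CUBIC))
E
```

```text
(no output)
```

View pics/w21c.png

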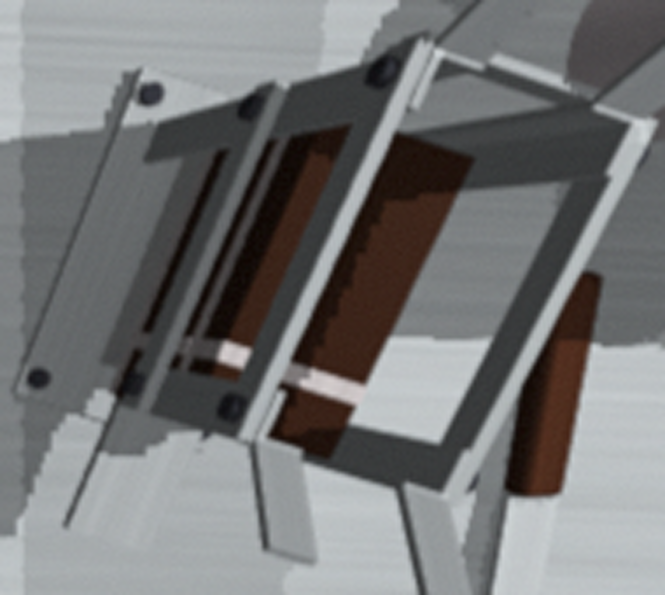

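View pics/w14c.png

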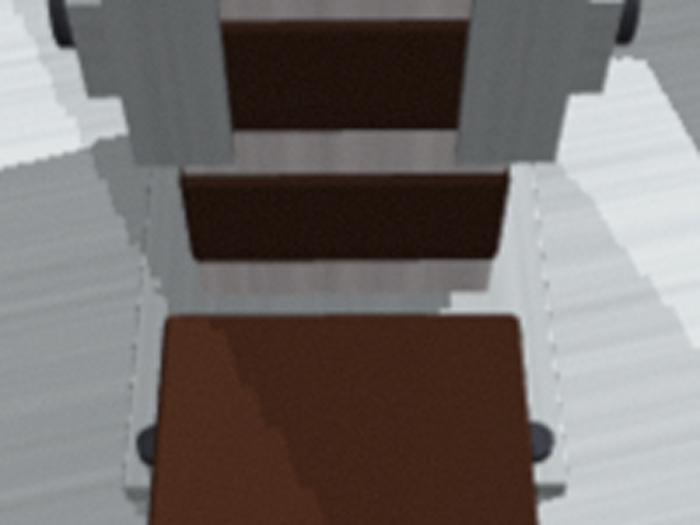

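```bash
python3 - <<'E'
from rig import env
print(env.sign_off(), env.get_obs()['time'])
E
```

```text
the job is handed in; nothing more can be done
the job is handed in; nothing more can be done
```

The job is done and handed in, at about 24.5 s on the robot's clock.

**Light carton:** I took it off the tray and laid it flat on the floor of the reject tub, parallel to the one already there. At touchdown the wrist force briefly reached 62 N. That was the held carton bearing on the tub floor. I backed off about 1 mm before letting go. The limits are 120 N at the wrist and 40 N for the arm or gripper body; nothing I saw had the arm or gripper body pressing on anything.

**Bottom carton:** I gripped it by its front end with the tool tilted 40° and drew it straight out, drifting less than 1 mm sideways. I then set it down on the tray about 5 N above its free-hanging reading. On release the tray tipped, the carton slid down the chute and the tray swung back level.

**Last checks:**
- **Cartons:** the last pictures show the full carton flat in the shipping case, the tray empty and level, and both rejects flat in the tub.
- **Magazine:** the remaining three cartons have dropped down in it. I checked this by eye only, without measuring their exact seating.
- **Bystanders:** none that showed in the pictures looked moved. The last overhead view was partly blocked by the arm.
- **Measurements:** two-view height readings of single corners scattered by up to about 25 mm, but grasp and contact heights agreed with the stated sizes to about 1 mm. No other check failed.

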